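# Set up the cast inspection stand

### The job

Get the dental lab's inspection stand ready: first slide the loose three-pocket tray up against the side of the stand that it lies on (the left, as the robot sees it) so that they meet flush, front edges in line. Then set every half-arch cast lying on the bench into a pocket of its own, in the stand or the tray, flat on the pocket's floor and teeth up, and only then raise the stand's stiff light panel by its bar handle to 60 degrees from flat and leave it standing there. Leave everything else on the bench where it is.

Things in the scene. Friction and masses are not known exactly. Their poses are not given: they have to be found in the camera images.
- stand: fixed grey stand, 255 deep (x) x 186 wide (y); origin at the centre of its underside; x to its back (the hinge), y to its left as the robot sees it; yaw within 0.12 rad. The front 95 mm is a deck 30 high with three pockets in a row along y; behind it a housing 45 high carries the light panel. A steel strip on its right by the hinge slopes at 60 degrees: the set panel is parallel to it.
- tray: loose grey three-pocket tray on the bench to the left of the stand, 95 deep (x) x 228 wide (y) x 30 high, 0.8 kg or so, slides with a few newtons; origin at the centre of its underside, axes named as the stand's. Its deck matches the stand's: pushed home, its right side meets the side of the stand's deck, its origin lies at stand frame (-80, 207, 0) and the pockets make one row of six.
- tray_rib (a point): grip point on the tray's upright steel rib, 60 long (tray x) x 10 thick (tray y), which stands 32 mm above the deck (top at 62 above the bench) near the tray's left end; tray frame (0, 103, 50). Pinch it from above with the fingers closing along tray y.
- panel (a joint): light panel's angle, rad: 0 lying flat on the stand, growing as its front edge is raised; goal 60 degrees = 1.047. Starts between 0 and 0.2, range 0 to 1.9. Stiff friction hinge: stays where it is left; raising takes about 4 to 7 N at the handle.
- panel_handle (a point): middle of the panel's round steel bar handle: bar 10 diameter, 90 long along the stand's y, its centre 35 above the panel's upper face and 25 behind the panel's front edge. The panel is a flat black plate 150 x 176 x 14. In the panel's own frame (origin on the hinge) the bar lies at (-125, 0, 49); it turns with the panel.
- panel_hinge (a point): middle of the panel's hinge line, along the stand's y, at the back of the stand: stand frame (122.5, 0, 46.5). Seen from the hinge, the panel runs towards the front (-x) and its front edge swings up and back.
- pocket0 (a point): centre of the floor of a pocket in the stand, stand frame (-80, -62, 18): 80 long (x) x 42 wide (y), 12 deep below the deck's top, 20 mm of wall to the next pocket; takes one cast either way round lengthwise, 4 mm of play all round.
- pocket1 (a point): centre of the floor of a pocket in the stand, stand frame (-80, 0, 18): 80 long (x) x 42 wide (y), 12 deep below the deck's top, 20 mm of wall to the next pocket; takes one cast either way round lengthwise, 4 mm of play all round.
- pocket2 (a point): centre of the floor of a pocket in the stand, stand frame (-80, 62, 18): 80 long (x) x 42 wide (y), 12 deep below the deck's top, 20 mm of wall to the next pocket; takes one cast either way round lengthwise, 4 mm of play all round.
- pocket3 (a point): centre of the floor of a pocket in the tray, tray frame (0, -83, 18): 80 long (x) x 42 wide (y), 12 deep below the deck's top, 20 mm of wall to the next pocket; takes one cast either way round lengthwise, 4 mm of play all round.
- pocket4 (a point): centre of the floor of a pocket in the tray, tray frame (0, -21, 18): 80 long (x) x 42 wide (y), 12 deep below the deck's top, 20 mm of wall to the next pocket; takes one cast either way round lengthwise, 4 mm of play all round.
- pocket5 (a point): centre of the floor of a pocket in the tray, tray frame (0, 41, 18): 80 long (x) x 42 wide (y), 12 deep below the deck's top, 20 mm of wall to the next pocket; takes one cast either way round lengthwise, 4 mm of play all round.
- cast0: half-arch plaster cast: a yellow stone block 72 long (x) x 34 wide (y) x 26 high with a ridge of white teeth along its top (58 x 16, 9 high; 35 high in all), 0.11 kg or so; origin at the centre of its underside, z up through the teeth. Lies teeth up on the bench at the start. Some starts have only four or five of the six.
- cast1: half-arch plaster cast: a yellow stone block 72 long (x) x 34 wide (y) x 26 high with a ridge of white teeth along its top (58 x 16, 9 high; 35 high in all), 0.11 kg or so; origin at the centre of its underside, z up through the teeth. Lies teeth up on the bench at the start. Some starts have only four or five of the six.
- cast2: half-arch plaster cast: a yellow stone block 72 long (x) x 34 wide (y) x 26 high with a ridge of white teeth along its top (58 x 16, 9 high; 35 high in all), 0.11 kg or so; origin at the centre of its underside, z up through the teeth. Lies teeth up on the bench at the start. Some starts have only four or five of the six.
- cast3: half-arch plaster cast: a yellow stone block 72 long (x) x 34 wide (y) x 26 high with a ridge of white teeth along its top (58 x 16, 9 high; 35 high in all), 0.11 kg or so; origin at the centre of its underside, z up through the teeth. Lies teeth up on the bench at the start. Some starts have only four or five of the six.
- cast4: half-arch plaster cast: a yellow stone block 72 long (x) x 34 wide (y) x 26 high with a ridge of white teeth along its top (58 x 16, 9 high; 35 high in all), 0.11 kg or so; origin at the centre of its underside, z up through the teeth. Lies teeth up on the bench at the start. Some starts have only four or five of the six.
- cast5: half-arch plaster cast: a yellow stone block 72 long (x) x 34 wide (y) x 26 high with a ridge of white teeth along its top (58 x 16, 9 high; 35 high in all), 0.11 kg or so; origin at the centre of its underside, z up through the teeth. Lies teeth up on the bench at the start. Some starts have only four or five of the six.
- bowl: green rubber mixing bowl, 120 across, 60 high, at the back behind the tray; leave alone
- spatula: plaster spatula 200 long lying at the left; leave alone
- jar: white jar 64 across, 85 high, back right; leave alone
- bottle: clear bottle 60 across, 150 high, back right; leave alone
- full_model: full-arch model, D-shaped yellow base about 75 x 78 x 28 with a horseshoe of teeth, at the left; not one of the casts, leave alone
There are look-alikes about, which are no part of the job. Several things have the shape of the tray; the one meant has the colours described above.

How it is judged:
By the outcome, as a careful person would: the job done as asked, in the order asked, and still so for the second after the job is handed in, with the robot touching nothing.
Of cast0, cast1, cast2, cast3, cast4, cast5 only 4 to 6 are there at a start; the rules pass over those that are not, and their reading is None.
At some moment in a run one of cast0, cast1, cast2, cast3, cast4, cast5 may be knocked a few centimetres aside while the robot is not near it.
It also fails if it takes over 210 s, if anything falls off the work surface, if the arm or the gripper's body presses on something with over 40 N, if the wrist force passes 120 N, or if a joint passes its speed limit or range.

### The arm

A 6-joint arm with a two-finger parallel gripper is mounted at the origin on the work surface. World frame = base frame: x ahead of the robot, y to its left, z up, the work surface at z = 0. Lengths are in m, angles in rad, forces in N, time in s.
With the tool pointing down it reaches from about 0.425 to 0.95 m from the base axis. Payload 14.7 kg.
Tool frame: the origin (TCP) lies between the finger pads; the fingertips stand 19 mm ahead of it and the grasp point (between the pads) is the TCP; z points along the fingers, y is the line along which they close (so a half turn about z gives the same grasp; the last joint's range is limited). The gripper opens to 85 mm and grips with 20 to 120 N. Pads are 22 mm wide; open, the fingers measure 114 mm over their backs; the gripper's body (76 mm by 85 mm) begins 54 mm behind the grasp point. The pads swing forward as they close: fully open they stand 13 mm farther back than shut.
Start: joints at [1.195, 0.48, 1.596, -0, 1.065, -0.047], TCP at [0.21, 0.615, 0.25] pointing down, gripper open.
Joint ranges: [-2.75, 2.75], [-0.82, 2.05], [0.23, 2.67], [-1.56, 4.7], [0.09, 2.69], [-2.92, 2.92]. Speed limits (rad/s): [1.89, 1.89, 2.39, 3.01, 3.01, 3.01].

### API

Orientations are given as a rotation vector (axis times angle).
In Python, from workcell import sensors, viewer, ctrl gives the robot as it stands.
- The arm moves only by the shell command python3 -m jog 'ROWS'. ROWS is JSON, a list of rows, each an object with "fingers": the opening, from 0 (shut) to 1 (fully open); "xyz": the shift along the tool's x, y, z scaled (see below), a list of three; "angular": the turn, a rotation vector about the tool's x, y, z scaled (see below), a list of three. In form: [{"fingers": fingers, "xyz": [tx, ty, tz], "angular": [wx, wy, wz]}, ...]. A call has 1 to 12 rows; each row is the pose to reach, as a shift and turn from the pose commanded when the call began, along the tool's axes at that moment, turning the shorter way round; what a row does not reach only later rows make up. The controller multiplies each number of a shift by 0.2 m and each number of a turn by pi rad. A row lasts 1/12 s, in which the tool goes at most 41.7 mm and 7.16 degrees, less where a joint would pass 70% of its speed; a pose out of reach is approached as far as the arm can. A call with a number of a shift or a turn outside -1 to 1 is refused whole. A call with a gripper value outside its range is refused whole. The fingers move at their own pace and stop on an object; the grip force is fixed at half the most. Time passes only in rows, so rows that repeat a pose let the fingers close. It gives the time, the measured TCP pose, the force, the opening and the grip force at its end, in the units of the state.
- sensors.state(): the state, without advancing time (a new reading comes with each control period).
- viewer.grab_frame(name): name is "scene" or "top" or "wrist"; returns a dict with "img" (480x640x3 uint8, red, green, blue), "fx", "fy", "cx", "cy" (pixels), "dist_coeffs" ([k1, k2, p1, p2, k3] as OpenCV has them; the pictures are not rectified), "eye" and "orientation" of the camera in the world. Camera axes: x right, y up, looking along -z (the intrinsics and any distortion apply to the point x, -y, -z); pixel columns grow to the right and rows downward; lengths in m; the calibration is good to about 2 mm. A picture is of the moment at which its call begins. There is no depth.
- ctrl.sign_off(): hands the job in; it is judged then, once.
The state is a dict: "time": time; "joint_pos": joint angles; "qd": joint speeds; "joint_efforts": joint torques, N m; "ee_pos": TCP position; "eef_rot": TCP orientation; "wrist_force": force on the tool from outside, world axes, zero at the start; "moment": the same for the moment, N m; "width": finger opening in m; "grasp_force": force on a finger pad.
Only numpy, scipy, OpenCV 4.12 (cv2) and the standard library are available. Lean on these libraries where they do the work, as an engineer would, in place of code of your own. Each camera call takes 0.05 s, during which the arm holds its last target. There are 200 camera calls.

## Working session

There is one attempt and no reset: what is moved stays moved. The work goes in short steps, Python scripts to look and compute and a shell command to move; the robot and the scene stay as the last step left them, time stands still between calls to the robot, and variables do not carry over. Pictures are saved under pics/ and viewed, at most 19 in all, crops included, and the job is handed in when it is done.

```bash
ls; mkdir -p pics
python3 - <<'E'
from workcell import sensors, viewer
import cv2,json
s=sensors.state();print(s)
for n in("scene","top","wrist"):
    f=viewer.grab_frame(n);cv2.imwrite(f"pics/{n}0.png",f["img"][:,:,::-1])
    print(n,{k:v for k,v in f.items() if k!="img"})
E
```

```text
pics
{'time': 0.0, 'joint_pos': array([ 1.19544230e+00,  4.80830864e-01,  1.59688352e+00, -9.48552773e-06,
        1.06512139e+00, -4.66139884e-02]), 'qd': array([-1.95791481e-03,  1.15778988e-03,  1.20554910e-03, -6.68557230e-04,
        9.68590628e-04, -7.18245729e-05]), 'joint_efforts': array([-2.69107943e-03, -9.50640321e+01, -4.30210268e+01, -4.44417701e-04,
        1.16960335e-02,  1.01369412e-04]), 'ee_pos': array([0.20969619, 0.61481882, 0.24966942]), 'eef_rot': array([-5.14013059e-01, -3.09900090e+00,  1.91196363e-03]), 'wrist_force': array([-0.08339401, -0.59397205,  1.23453064]), 'moment': array([-0.01515992, -0.01365831, -0.05301105]), 'grasp_force': 0.0, 'width': 0.08542399704747916}
scene {'fx': 466.6654211467267, 'fy': 466.6654211467267, 'cx': 316.9217495534645, 'cy': 240.76618555639013, 'dist_coeffs': array([-0.1138713,  0.       ,  0.       ,  0.       ,  0.       ]), 'eye': array([1.17149142, 0.1286487 , 0.97055842]), 'orientation': array([0.49631632, 0.57952954, 1.64428712])}
top {'fx': 555.9001663198386, 'fy': 555.9001663198386, 'cx': 327.2248418602364, 'cy': 244.13673640262633, 'dist_coeffs': array([0.05494, 0.     , 0.     , 0.     , 0.     ]), 'eye': array([0.33887542, 0.01319654, 1.44946491]), 'orientation': array([ 0.07493303, -0.06852852, -1.58448833])}
wrist {'fx': 348.7270788049472, 'fy': 348.7270788049472, 'cx': 313.5763487142355, 'cy': 242.25454537232605, 'dist_coeffs': array([-0.05411083,  0.        ,  0.        ,  0.        ,  0.        ]), 'eye': array([0.13169744, 0.64201193, 0.37302031]), 'orientation': array([-0.28026965, -0.19975121,  1.23117213])}
```

View pics/top0.png

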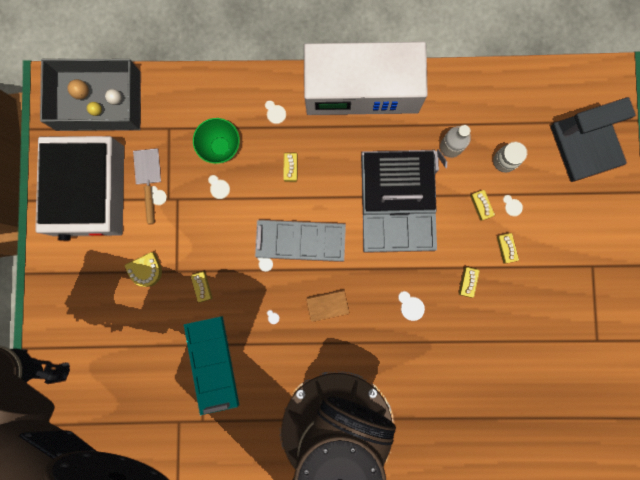

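View pics/scene0.png

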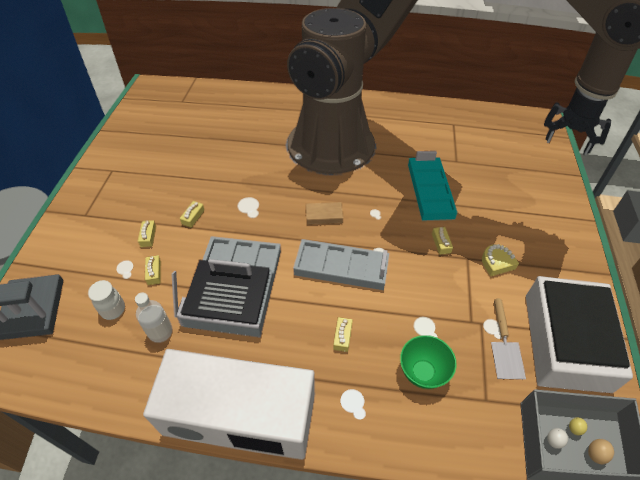

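The top view shows the stand around (400,200), the grey tray around (300,240) with its rib at its left end, and five casts: (290,167), (201,287), (483,205), (509,248) and (470,283). The teal tray, wooden block and full model at (145,268) are not part of the job.

```bash
cat > h.py <<'E'
import numpy as np, cv2
from scipy.spatial.transform import Rotation as R
from scipy.optimize import least_squares
from workcell import sensors, viewer
def grab(n,save=None):
    f=viewer.grab_frame(n)
    f["K"]=np.array([[f["fx"],0,f["cx"]],[0,f["fy"],f["cy"]],[0,0,1.]])
    f["M"]=R.from_rotvec(f["orientation"]).as_matrix()@np.diag([1,-1,-1])
    if save: cv2.imwrite(f"pics/{save}.png",f["img"][:,:,::-1])
    return f
def ray(f,px):
    u=cv2.undistortPoints(np.array(px,float).reshape(-1,1,2),f["K"],f["dist_coeffs"])[:,0]
    return np.c_[u,np.ones(len(u))]@f["M"].T
def at(f,px,z):
    d=ray(f,px);e=f["eye"];return e+d*((z-e[2])/d[:,2])[:,None]
def proj(f,P):
    Rw=f["M"].T
    return cv2.projectPoints(np.array(P,float).reshape(-1,1,3),cv2.Rodrigues(Rw)[0],-Rw@f["eye"],f["K"],f["dist_coeffs"])[0][:,0]
def tri(fs,pxs):
    A=np.zeros((3,3));b=np.zeros(3)
    for f,p in zip(fs,pxs):
        d=ray(f,[p])[0];d/=np.linalg.norm(d);Q=np.eye(3)-np.outer(d,d);A+=Q;b+=Q@f["eye"]
    return np.linalg.solve(A,b)
def blobs(f,amin):
    hsv=cv2.cvtColor(f["img"],cv2.COLOR_RGB2HSV)
    m=cv2.inRange(hsv,(20,110,60),(35,255,255))
    m=cv2.morphologyEx(m,cv2.MORPH_CLOSE,np.ones((7,7)))
    n,l,st,c=cv2.connectedComponentsWithStats(m)
    out=[]
    for i in range(1,n):
        if st[i,4]>amin:
            cn=cv2.findContours((l==i).astype('u1'),0,2)[0][0]
            out.append((c[i],st[i,4],cv2.minAreaRect(cn),cv2.convexHull(cn)[:,0]))
    return out
def pose(x,y,yaw,P,z=0):
    c,s=np.cos(yaw),np.sin(yaw);P=np.atleast_2d(P).astype(float)
    return P@np.array([[c,s,0],[-s,c,0],[0,0,1]])+[x,y,z]
def jogto(goal_xyz,tooly_yaw):
    """shift & turn (scaled) from present pose to TCP goal, tool down, tool y axis at yaw (mod pi)"""
    s=sensors.state();T=R.from_rotvec(s["eef_rot"]);m=T.as_matrix()
    sh=m.T@(np.array(goal_xyz)-s["ee_pos"])/0.2
    best=None
    for k in(0,np.pi):
        a=tooly_yaw+k;y=np.array([np.cos(a),np.sin(a),0]);z=np.array([0,0,-1.]);x=np.cross(y,z)
        w=(T.inv()*R.from_matrix(np.c_[x,y,z])).as_rotvec()
        if best is None or np.linalg.norm(w)<np.linalg.norm(best):best=w
    return sh.round(3),(best/np.pi).round(4)
E
python3 - <<'E'
from h import *
t=grab("top");s=grab("scene");w=grab("wrist")
for n,f in(("t",t),("s",s)):
    for c,a,r,_ in blobs(f,40): print(n,c.round(1),a,at(f,[c],.02)[0].round(3)[:2])
T=R.from_rotvec(sensors.state()["eef_rot"]).as_matrix();p=sensors.state()["ee_pos"]
print(T.T@(w["eye"]-p), T.T@w["M"])
print(at(t,[(363,213),(436,213),(436,250),(364,250),(259,220),(345,223),(344,261),(257,255)],.03)[:,:2].round(3))
a=cv2.resize(t["img"][140:265,250:450],None,fx=4,fy=4,interpolation=3)
cv2.imwrite("pics/tc.png",a[:,:,::-1])
E
```

```text
t [ 93.8 108.3] 166 [0.835 0.623]
t [289.9 166.7] 373 [0.674 0.113]
t [482.3 204.7] 425 [ 0.566 -0.384]
t [507.6 247.8] 434 [ 0.453 -0.444]
t [144.4 270. ] 884 [0.41  0.487]
t [469.  281.7] 436 [ 0.368 -0.342]
t [200.9 286.5] 421 [0.366 0.343]
s [191.7 213.8] 392 [ 0.374 -0.342]
s [146.5 233.3] 390 [ 0.459 -0.443]
s [441.9 240.2] 417 [0.369 0.34 ]
s [497.8 261. ] 734 [0.417 0.483]
s [152.4 269.8] 434 [ 0.572 -0.383]
s [341.6 335. ] 313 [0.68 0.11]
s [577.8 426.1] 238 [0.827 0.622]
[ 0.08264469  0.0003308  -0.12320639] [[ 4.55229810e-04 -9.48403987e-01 -3.17064143e-01]
 [ 9.99999858e-01  3.43732868e-04  4.07589840e-04]
 [-2.77574462e-04 -3.17064283e-01  9.48404009e-01]]
[[ 0.548 -0.075]
 [ 0.545 -0.263]
 [ 0.449 -0.26 ]
 [ 0.452 -0.076]
 [ 0.534  0.193]
 [ 0.523 -0.028]
 [ 0.425 -0.024]
 [ 0.443  0.198]]
```

View pics/tc.png

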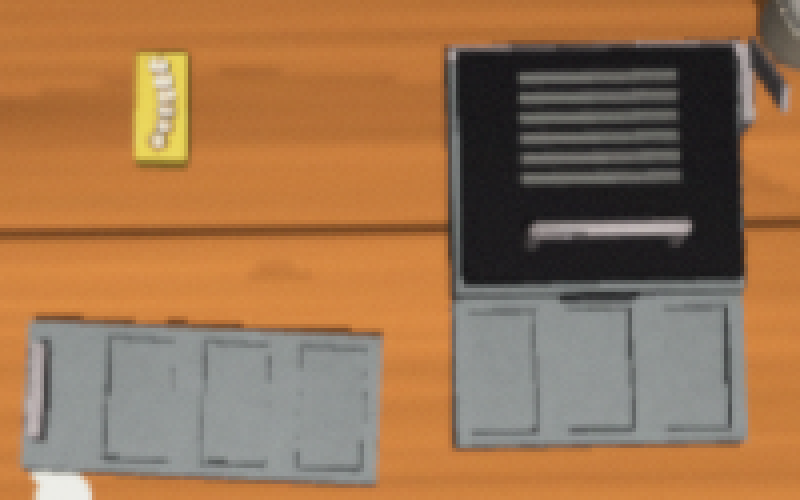

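The crop shows the stand deck's front corners at (455,446) and (743,441), and the tray corners at (35,318), (382,332), (375,485) and (22,468). Its steel rib is at (37,388), so the tray is turned slightly and lies about 50 mm from the stand. I'll move the wrist camera over them.

```bash
python3 -m jog '[{"fingers":1,"xyz":[-0.78,-0.43,0],"angular":[0,0,-0.05]},{"fingers":1,"xyz":[-0.78,-0.43,0],"angular":[0,0,-0.105]},{"fingers":1,"xyz":[-0.78,-0.43,0],"angular":[0,0,-0.105]},{"fingers":1,"xyz":[-0.78,-0.43,0],"angular":[0,0,-0.105]},{"fingers":1,"xyz":[-0.78,-0.43,0],"angular":[0,0,-0.105]},{"fingers":1,"xyz":[-0.78,-0.43,0],"angular":[0,0,-0.105]}]'
python3 - <<'E'
from h import *
print(sensors.state()["time"],jogto((.45,.25,.25),np.pi/2))
E
```

```text
time: 0.8
ee_pos: [0.3321, 0.4806, 0.2504]
eef_rot: [0.003, 3.141, -0.001]
wrist_force: [0.9, 0.7, -0.4]
width: 0.0855
grasp_force: 0.0
0.8 (array([-0.592, -1.152,  0.003]), array([-0.0002,  0.0001, -0.0007]))
```

```bash
python3 -m jog '[{"fingers":1,"xyz":[-0.6,-1,0],"angular":[0,0,0]},{"fingers":1,"xyz":[-0.6,-1,0],"angular":[0,0,0]},{"fingers":1,"xyz":[-0.6,-1,0],"angular":[0,0,0]},{"fingers":1,"xyz":[-0.6,-1,0],"angular":[0,0,0]},{"fingers":1,"xyz":[-0.6,-1,0],"angular":[0,0,0]},{"fingers":1,"xyz":[-0.6,-1,0],"angular":[0,0,0]},{"fingers":1,"xyz":[-0.6,-1,0],"angular":[0,0,0]}]' | head -2
python3 -m jog '[{"fingers":1,"xyz":[0,-0.95,0],"angular":[0,0,0]},{"fingers":1,"xyz":[0,-0.95,0],"angular":[0,0,0]},{"fingers":1,"xyz":[0,-0.95,0],"angular":[0,0,0]},{"fingers":1,"xyz":[0,-0.95,0],"angular":[0,0,0]},{"fingers":1,"xyz":[0,-0.95,0],"angular":[0,0,0]},{"fingers":1,"xyz":[0,-0.95,0],"angular":[0,0,0]}]' | head -2
python3 -c "
from h import *;import pickle;pickle.dump(grab('wrist','w1'),open('w1.pkl','wb'))"
python3 -m jog '[{"fingers":1,"xyz":[0,-0.7,0.2],"angular":[0,0,0]},{"fingers":1,"xyz":[0,-0.7,0.2],"angular":[0,0,0]},{"fingers":1,"xyz":[0,-0.7,0.2],"angular":[0,0,0]},{"fingers":1,"xyz":[0,-0.7,0.2],"angular":[0,0,0]},{"fingers":1,"xyz":[0,-0.7,0.2],"angular":[0,0,0]},{"fingers":1,"xyz":[0,-0.7,0.2],"angular":[0,0,0]}]'
python3 -c "
from h import *;import pickle;pickle.dump(grab('wrist','w2'),open('w2.pkl','wb'))"
```

```text
time: 1.38
ee_pos: [0.452, 0.2803, 0.2504]
time: 1.88
ee_pos: [0.4499, 0.0907, 0.2504]
time: 2.43
ee_pos: [0.4506, -0.0461, 0.21]
eef_rot: [-0.001, -3.141, -0.001]
wrist_force: [0.6, 0.8, 0.5]
width: 0.0855
grasp_force: 0.0
```

View pics/w1.png

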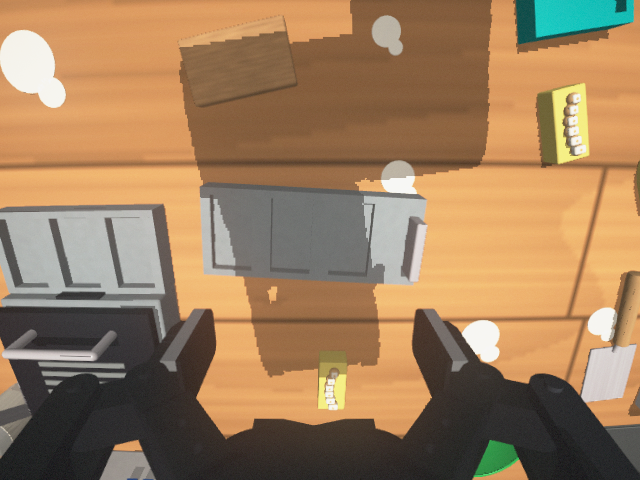

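View pics/w2.png

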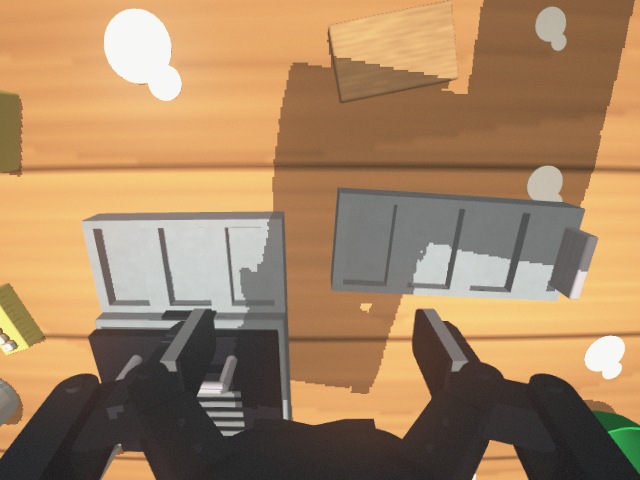

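In w1 the tray corners are around (202,186), (425,197), (420,283) and (205,274), with the rib at (415,248). In w2 the stand's front edge runs (84,220)–(284,213) and the tray spans (337,190) to (583,297). I'll zoom in to pick the corners exactly.

Run:
```python
import cv2,numpy as np
a=cv2.imread("pics/w2.png")
u=lambda c:cv2.resize(c,None,fx=2.5,fy=2.5,interpolation=cv2.INTER_CUBIC)
o=np.zeros((600,750,3),'u1')
p=u(a[200:320,70:300]);o[:300,:p.shape[1]]=p
p=u(a[180:300,320:610]);o[300:,:p.shape[1]]=p
cv2.imwrite("pics/w2c.png",cv2.convertScaleAbs(o,alpha=1.1,beta=20))
```

```text
(no output)
```

View pics/w2c.png

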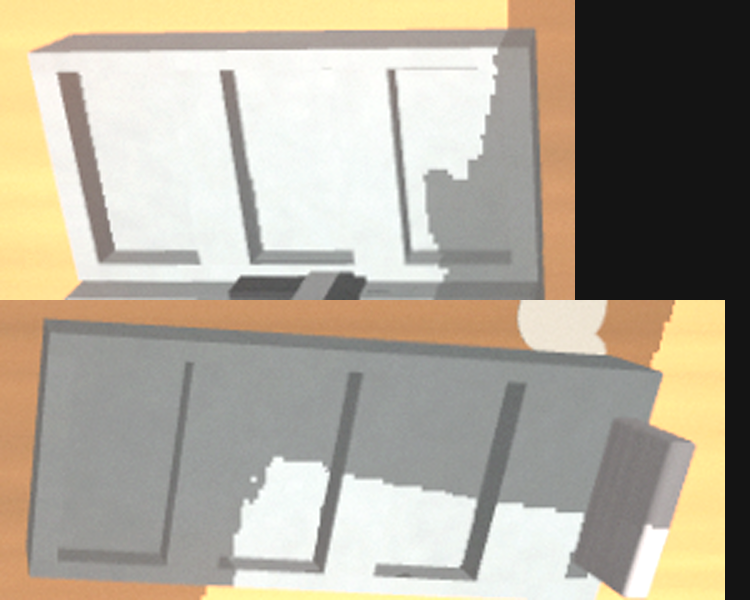

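```bash
cat >> h.py <<'E'
def fit(obs,x0,withz=True):
    """obs: list of (frame, px Nx2, P Nx3)"""
    def r(v):
        return np.concatenate([(proj(f,pose(v[0],v[1],v[2],P,v[3] if withz else 0))-px).ravel() for f,px,P in obs])
    s=least_squares(r,x0 if withz else x0[:3],loss="soft_l1")
    return s.x,np.abs(r(s.x)).reshape(-1,2).max(1).round(1)
E
python3 - <<'E'
from h import *;import pickle
f=pickle.load(open('w2.pkl','rb'));t=grab("top")
S=[(30,52,-127.5,-93),(531,46,-127.5,93),(58,72,-120,-83),(220,70,-120,-21),(387,70,-120,41),(98,264,-40,-83),(200,264,-40,-41),(252,264,-40,-21),(354,262,-40,21),(405,264,-40,41),(512,262,-40,83)]
T=[(50,332,-47.5,-114),(660,373,-47.5,114),(32,576,47.5,-114),(193,364,-40,-62),(166,562,40,-62),(57,562,40,-104),(362,374,-40,0),(325,572,40,0),(218,570,40,-42),(525,384,-40,62),(477,580,40,62),(375,577,40,20)]
def mk(L,ox,oy): 
    L=np.array(L,float);return np.c_[(L[:,0]+.5)/2.5-.5+ox,(L[:,1]+.5)/2.5-.5+oy],np.c_[L[:,2:]/1e3,np.full(len(L),.03)]
for L,o,x0,c in((S,(70,200),(.58,-.17,0,0),[(455,446,-127.5,93),(743,441,-127.5,-93)]),(T,(320,60-180+180-180+0,),(.48,.085,0,0),[(35,318,47.5,114),(382,332,47.5,-114),(375,485,-47.5,-114),(22,468,-47.5,114)])):
    if L is T:o=(320,180-120)
    px,P=mk(L,*o)
    c=np.array(c,float);cp=np.c_[(c[:,0]+.5)/4-.5+250,(c[:,1]+.5)/4-.5+140];cP=np.c_[c[:,2:]/1e3,np.full(len(c),.03)]
    print(*fit([(f,px,P)],x0)); print("both, z0",*fit([(f,px,P),(t,cp,cP)],x0,False)); v,_=fit([(t,cp,cP)],x0,False);print("top",v)
E
```

```text
[ 0.5755193  -0.16631944  0.00743596 -0.00130432] [0.7 0.8 0.2 0.1 0.7 0.6 0.5 0.6 0.7 0.2 0.5]
both, z0 [ 0.57506722 -0.16581578  0.00719066] [1.1 0.3 0.4 0.2 0.8 0.3 0.4 0.6 1.  0.4 0.8 0.9 0.7]
top [ 0.57704093 -0.16574756  0.00267721]
[ 0.47841584  0.08928141 -0.05618781 -0.00199505] [0.8 0.6 0.4 0.3 1.6 0.6 0.3 0.7 0.6 0.2 0.7 0.8]
both, z0 [ 0.47788423  0.08857659 -0.05734045] [0.5 1.6 1.  0.5 2.  0.2 0.5 1.  0.4 0.8 0.6 0.7 2.1 1.8 0.4 0.9]
top [ 0.48091195  0.08664875 -0.06191223]
```

Both views agree and the deck height comes out within 2 mm: stand at (0.5753,-0.166), yaw 0.007; tray at (0.478,0.0888), yaw -0.057. I'll go and pinch the rib.

```bash
python3 -m jog '[{"fingers":1,"xyz":[-0.167,1,0],"angular":[0,0,0]},{"fingers":1,"xyz":[-0.167,1,0],"angular":[0,0,0]},{"fingers":1,"xyz":[-0.167,1,0],"angular":[0,0,0]},{"fingers":1,"xyz":[-0.167,1,0],"angular":[0,0,0]},{"fingers":1,"xyz":[-0.167,1,0],"angular":[0,0,0]},{"fingers":1,"xyz":[-0.167,1,0],"angular":[0,0,0]}]' | head -2
python3 -m jog '[{"fingers":1,"xyz":[0,0.188,0.1],"angular":[0,0,0.018]},{"fingers":1,"xyz":[0,0.188,0.3],"angular":[0,0,0.018]},{"fingers":1,"xyz":[0,0.188,0.5],"angular":[0,0,0.018]},{"fingers":1,"xyz":[0,0.188,0.65],"angular":[0,0,0.018]},{"fingers":1,"xyz":[0,0.188,0.65],"angular":[0,0,0.018]}]' | head -3
python3 -c "
from h import *
f=grab('wrist','w3')
P=pose(.478,.0888,-.057,[[.03,.098,.062],[-.03,.098,.062],[-.03,.108,.062],[.03,.108,.062]])
a=f['img'][:,:,::-1].copy();cv2.polylines(a,[proj(f,P).round().astype(int)],True,(0,0,255),1)
cv2.imwrite('pics/w3o.png',a);print(jogto((.4839,.1916,.053),np.pi/2-.057))"
```

```text
time: 3.03
ee_pos: [0.4843, 0.1608, 0.2109]
time: 3.45
ee_pos: [0.48, 0.192, 0.0759]
eef_rot: [-0.083, -3.134, 0.004]
(array([-0.014, -0.001,  0.128]), array([-0.0006, -0.0015,  0.0011]))
```

View pics/w3o.png

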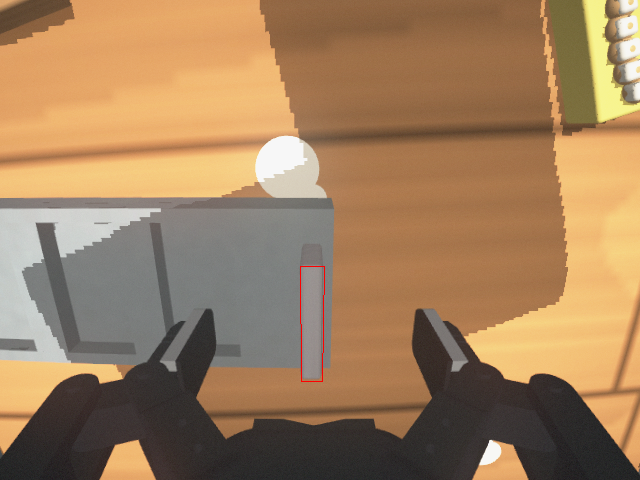

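The overlay matches the rib exactly, with the red box over the rib top at (301–325, 266–381). I'll descend and close.

```bash
python3 -m jog '[{"fingers":1,"xyz":[-0.014,0,0.06],"angular":[0,0,0]},{"fingers":1,"xyz":[-0.014,0,0.115],"angular":[0,0,0]},{"fingers":0.5,"xyz":[-0.014,0,0.115],"angular":[0,0,0]},{"fingers":0,"xyz":[-0.014,0,0.115],"angular":[0,0,0]},{"fingers":0,"xyz":[-0.014,0,0.115],"angular":[0,0,0]},{"fingers":0,"xyz":[-0.014,0,0.115],"angular":[0,0,0]},{"fingers":0,"xyz":[-0.014,0,0.115],"angular":[0,0,0]},{"fingers":0,"xyz":[-0.014,0,0.115],"angular":[0,0,0]},{"fingers":0,"xyz":[-0.014,0,0.115],"angular":[0,0,0]},{"fingers":0,"xyz":[-0.014,0,0.115],"angular":[0,0,0]}]'
python3 -c "
from h import *
print(jogto((.4931,.1434+.006,.053),np.pi/2+.0072))"
```

```text
time: 4.33
ee_pos: [0.4865, 0.191, 0.0579]
eef_rot: [0.087, 3.14, 0.0]
wrist_force: [-1.7, -1.9, 10.0]
width: 0.0086
grasp_force: 59.3
(array([-0.045, -0.206,  0.024]), array([ 0.0001,  0.0002, -0.02  ]))
```

```bash
python3 -m jog '[{"fingers":0,"xyz":[-0.008,-0.03,0],"angular":[0,0,-0.003]},{"fingers":0,"xyz":[-0.016,-0.06,0],"angular":[0,0,-0.006]},{"fingers":0,"xyz":[-0.024,-0.09,0],"angular":[0,0,-0.01]},{"fingers":0,"xyz":[-0.034,-0.12,0],"angular":[0,0,-0.014]},{"fingers":0,"xyz":[-0.044,-0.15,0],"angular":[0,0,-0.017]},{"fingers":0,"xyz":[-0.052,-0.18,0],"angular":[0,0,-0.0205]},{"fingers":0,"xyz":[-0.058,-0.207,0],"angular":[0,0,-0.0205]},{"fingers":0,"xyz":[-0.058,-0.207,0],"angular":[0,0,-0.0205]},{"fingers":0,"xyz":[-0.058,-0.207,0],"angular":[0,0,-0.0205]}]'
python3 -c "
from h import *
f=grab('wrist','w4');t=grab('top')
a=cv2.resize(f['img'][100:400,0:400],None,fx=2,fy=2,interpolation=2)
cv2.imwrite('pics/w4c.png',a[:,:,::-1])
import pickle;pickle.dump(f,open('w4.pkl','wb'))"
```

```text
time: 5.08
ee_pos: [0.4961, 0.1486, 0.0579]
eef_rot: [-0.013, 3.14, -0.0]
wrist_force: [1.3, -7.2, 8.2]
width: 0.0088
grasp_force: 59.6
```

View pics/w4c.png

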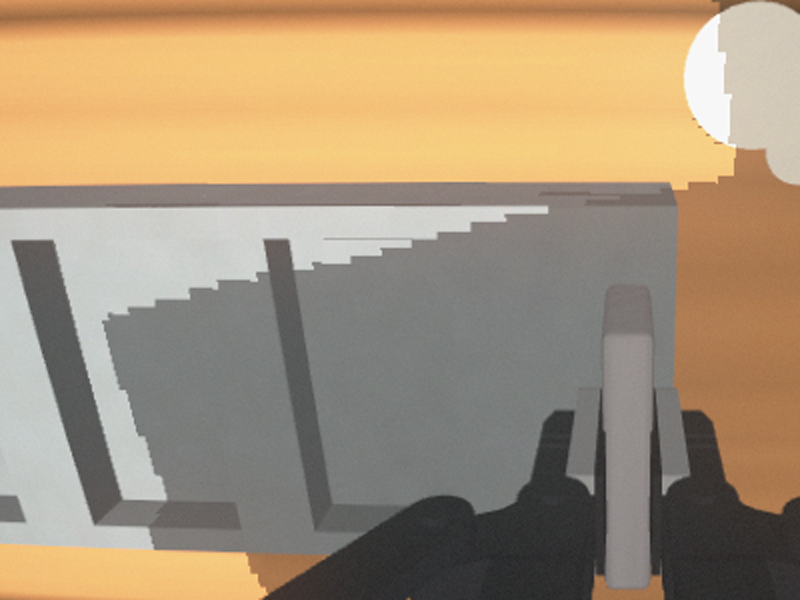

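The crop shows the tray's front edge at row 205, the pocket corners at (263,239), (317,530), (12,240) and (95,524), and the rib held square. I'll fit its pose.

Run:
```python
from h import *;import pickle
f=pickle.load(open('w4.pkl','rb'))
L=np.array([(677,205,-47.5,114,30),(263,239,-40,20,30),(317,530,40,20,30),(12,240,-40,-42,30),(95,524,40,-42,30),(604,334,-30,98,62),(652,334,-30,108,62)],float)
px=np.c_[(L[:,0]+.5)/2-.5,(L[:,1]+.5)/2-.5+100];P=L[:,2:]/1e3
v,e=fit([(f,px,P)],(.49,.05,0,0));print(v,e);v,e=fit([(f,px,P)],(.49,.05,0),False);print(v,e)
d=pose(0,0,-.0072,[[v[0]-.5753,v[1]+.166,0]])*1e3;print("in stand frame",d)
```

```text
[ 0.49434494  0.04632494  0.00892423 -0.00094631] [0.1 0.4 0.7 0.1 0.3 1.7 1.2]
[0.49405914 0.04675086 0.00976912] [1.1 0.3 0.8 0.9 1.  0.7 2.4]
in stand frame [[-79.70695789 213.33027631   0.        ]]
```

```bash
python3 -m jog '[{"fingers":0,"xyz":[0,-0.01,0],"angular":[0,0,0]},{"fingers":0,"xyz":[0,-0.02,0],"angular":[0,0,0]},{"fingers":0,"xyz":[0,-0.025,0],"angular":[0,0,0]},{"fingers":0,"xyz":[0,-0.025,0],"angular":[0,0,0]}]' | sed -n '2p;4p'
python3 -m jog '[{"fingers":0,"xyz":[0,-0.005,0],"angular":[0,0,0]},{"fingers":0,"xyz":[0,-0.005,0],"angular":[0,0,0]}]' | sed -n '2p;4p'
python3 -m jog '[{"fingers":0,"xyz":[0,-0.005,0],"angular":[0,0,0]},{"fingers":0,"xyz":[0,-0.005,0],"angular":[0,0,0]}]' | sed -n '2p;4p'
```

```text
ee_pos: [0.4963, 0.1443, 0.0579]
wrist_force: [0.6, 2.4, 6.6]
ee_pos: [0.4963, 0.1434, 0.0579]
wrist_force: [0.1, 5.3, 6.9]
ee_pos: [0.4963, 0.1424, 0.0579]
wrist_force: [0.4, 5.7, 6.6]
```

```bash
for i in 1; do
python3 -m jog '[{"fingers":0,"xyz":[0,-0.005,0],"angular":[0,0,0]},{"fingers":0,"xyz":[0,-0.005,0],"angular":[0,0,0]}]' | sed -n '2p;4p'
python3 -m jog '[{"fingers":0,"xyz":[0,-0.005,0],"angular":[0,0,0]},{"fingers":0,"xyz":[0,-0.005,0],"angular":[0,0,0]}]' | sed -n '2p;4p'; done
```

```text
ee_pos: [0.4965, 0.1421, 0.0579]
wrist_force: [-0.1, 14.5, 5.5]
ee_pos: [0.4965, 0.1419, 0.0579]
wrist_force: [-3.6, 28.4, 4.1]
```

The tray has met the stand: the force rose from 5.5 to 28 N while the motion stopped. I'll relax, release and lift.

```bash
python3 -m jog '[{"fingers":0,"xyz":[0,0.007,0],"angular":[0,0,0]},{"fingers":0,"xyz":[0,0.008,0],"angular":[0,0,0]},{"fingers":0.5,"xyz":[0,0.008,0],"angular":[0,0,0]},{"fingers":0.5,"xyz":[0,0.008,0],"angular":[0,0,0]},{"fingers":0.6,"xyz":[0,0.008,-0.1],"angular":[0,0,0]},{"fingers":1,"xyz":[0,0.008,-0.3],"angular":[0,0,0]},{"fingers":1,"xyz":[0,0.008,-0.5],"angular":[0,0,0]},{"fingers":1,"xyz":[0,0.008,-0.7],"angular":[0,0,0]},{"fingers":1,"xyz":[0,0.008,-0.7],"angular":[0,0,0]},{"fingers":1,"xyz":[0,0.008,-0.7],"angular":[0,0,0]}]'
cat >> h.py <<'E'
B=np.array([[sx*.036,sy*.017,z] for sx in(1,-1) for sy in(1,-1) for z in(0,.026)]+[[sx*.029,sy*.008,.035] for sx in(1,-1) for sy in(1,-1)])
def castfit(fh,x0):
    """fh: list of (frame, hull px); fit x,y,yaw,z by convex overlap"""
    def cost(v):
        c=0
        for f,h in fh:
            q=cv2.convexHull(proj(f,pose(v[0],v[1],v[2],B,0)).astype('f4'))
            i=cv2.intersectConvexConvex(q,h.astype('f4'))[0]
            c+=1-i/(cv2.contourArea(q)+cv2.contourArea(h.astype('f4'))-i)
        return c/len(fh)
    from scipy.optimize import minimize
    best=None
    for a in np.arange(0,np.pi,np.pi/6):
        r=minimize(cost,(x0[0],x0[1],a),method="Nelder-Mead",options=dict(initial_simplex=[(x0[0],x0[1],a),(x0[0]+.01,x0[1],a),(x0[0],x0[1]+.01,a),(x0[0],x0[1],a+.2)],xatol=1e-5,fatol=1e-5))
        if best is None or r.fun<best.fun:best=r
    v=best.x.copy();v[2]=(v[2]+np.pi/2)%np.pi-np.pi/2
    return v,best.fun
def find(frames,near=None):
    """casts from a list of frames; match blobs across frames by position at z=.02"""
    per=[[(at(f,[c],.018)[0],h) for c,a,r,h in blobs(f,60)] for f in frames]
    out=[]
    for p,h in per[0]:
        if near is not None and np.hypot(*(p[:2]-near))>.05: continue
        g=[(frames[0],h)]
        for f,L in zip(frames[1:],per[1:]):
            m=[k for k in L if np.hypot(*(k[0]-p)[:2])<.025]
            if m:g.append((f,m[0][1]))
        v,c=castfit(g,p)
        cs=[tri([frames[0],f],[cv2.minAreaRect(h)[0],cv2.minAreaRect(g2)[0]])[2] for f,g2 in g[1:]]
        out.append((v.round(4),round(c,3),len(g),np.round(cs,3)))
    return out
E
python3 - <<'E'
from h import *
for o in find([grab("top"),grab("scene")]):print(o)
E
```

```text
time: 7.02
ee_pos: [0.4968, 0.1418, 0.1996]
eef_rot: [-0.014, 3.137, 0.001]
wrist_force: [0.2, -0.2, -0.0]
width: 0.0855
grasp_force: 0.0
(array([0.8183, 0.6116, 0.6889]), np.float64(0.693), 2, array([0.03]))
(array([ 0.6731,  0.1112, -0.0266]), np.float64(0.247), 2, array([0.015]))
(array([ 0.5665, -0.386 ,  0.3842]), np.float64(0.092), 2, array([0.014]))
(array([ 0.454 , -0.4468,  0.2586]), np.float64(0.099), 2, array([0.014]))
(array([ 0.4182,  0.4919, -1.2166]), np.float64(0.43), 2, array([0.014]))
(array([ 0.3674, -0.3446, -0.2444]), np.float64(0.072), 2, array([0.014]))
(array([0.3635, 0.3423, 0.2645]), np.float64(0.391), 2, array([0.016]))
```

The cast centres triangulate to about 14 mm high, as they should. Cast A at (0.673,0.111) comes first, with a close look from above.

```bash
python3 -m jog '[{"fingers":1,"xyz":[-0.88,-0.15,0.25],"angular":[0,0,0]},{"fingers":1,"xyz":[-0.88,-0.15,0.25],"angular":[0,0,0]},{"fingers":1,"xyz":[-0.88,-0.15,0.25],"angular":[0,0,0]},{"fingers":1,"xyz":[-0.88,-0.15,0.25],"angular":[0,0,0]},{"fingers":1,"xyz":[-0.88,-0.15,0.25],"angular":[0,0,0]},{"fingers":1,"xyz":[-0.88,-0.15,0.25],"angular":[0,0,0]},{"fingers":1,"xyz":[-0.88,-0.15,0.25],"angular":[0,0,0]}]' | head -2
cat > look.py <<'E'
import sys
from h import *
x,y=map(float,sys.argv[1:3]);f=grab("wrist",sys.argv[3])
r=[o for o in find([f],np.array([x,y]))]
a=f["img"][:,:,::-1].copy()
for v,c,_,_ in r:
    print(v,c,"->",*jogto((v[0],v[1],.031),np.pi/2+v[2]))
    cv2.polylines(a,[cv2.convexHull(proj(f,pose(*v,B)).round().astype(int))],True,(0,0,255),1)
cv2.imwrite(f"pics/{sys.argv[3]}.png",a)
E
python3 look.py .673 .111 cA
```

```text
time: 7.7
ee_pos: [0.671, 0.1126, 0.1443]
[ 0.6725  0.1135 -0.0381] 0.044 -> [-0.013  0.003  0.57 ] [-0.0002 -0.0013  0.0149]
```

View pics/cA.png

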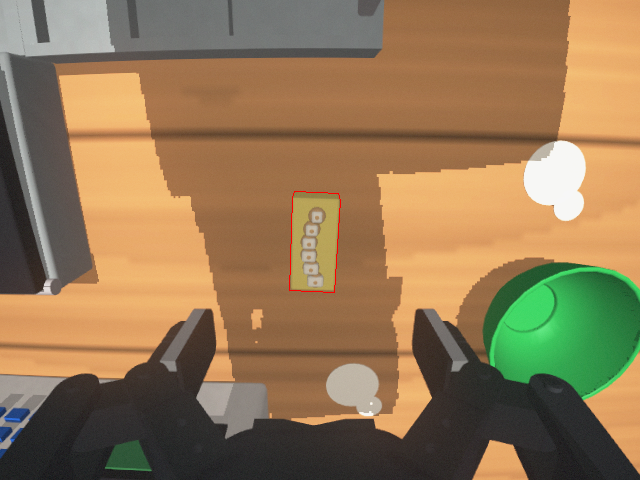

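The fit (red outline) matches cast A at (290–340, 192–291), residual 0.04. I'll grasp it, lift, and compute the way to pocket 3.

```bash
python3 -m jog '[{"fingers":0.8,"xyz":[-0.013,0.003,0.2],"angular":[0,0,0.015]},{"fingers":0.8,"xyz":[-0.013,0.003,0.4],"angular":[0,0,0.015]},{"fingers":0.8,"xyz":[-0.013,0.003,0.54],"angular":[0,0,0.015]},{"fingers":0.8,"xyz":[-0.013,0.003,0.57],"angular":[0,0,0.015]},{"fingers":0.8,"xyz":[-0.013,0.003,0.57],"angular":[0,0,0.015]},{"fingers":0.2,"xyz":[-0.013,0.003,0.57],"angular":[0,0,0.015]},{"fingers":0,"xyz":[-0.013,0.003,0.57],"angular":[0,0,0.015]},{"fingers":0,"xyz":[-0.013,0.003,0.57],"angular":[0,0,0.015]},{"fingers":0,"xyz":[-0.013,0.003,0.57],"angular":[0,0,0.015]},{"fingers":0,"xyz":[-0.013,0.003,0.57],"angular":[0,0,0.015]},{"fingers":0,"xyz":[-0.013,0.003,0.57],"angular":[0,0,0.015]}]'
python3 -m jog '[{"fingers":0,"xyz":[0,0,-0.1],"angular":[0,0,0]},{"fingers":0,"xyz":[0,0,-0.25],"angular":[0,0,0]},{"fingers":0,"xyz":[0,0,-0.4],"angular":[0,0,0]},{"fingers":0,"xyz":[0,0,-0.4],"angular":[0,0,0]}]'
cat > place.py <<'E'
import sys
from h import *
k=int(sys.argv[1]);S=(.5753,-.166,.0072);gx=[float(a) for a in sys.argv[2:4]] or [0,0] # stand-frame trim, mm
P=[(-80,-62),(-80,0),(-80,62),(-80,124),(-80,186),(-80,248)][k]
p=pose(*S,[[(P[0]+gx[0])/1e3,(P[1]+gx[1])/1e3,0]])[0]
print("pocket",p.round(4),"hover .12",*jogto((p[0],p[1],.12),np.pi/2+S[2]))
E
python3 place.py 3
```

```text
time: 8.67
ee_pos: [0.6757, 0.1141, 0.0359]
eef_rot: [0.06, 3.138, 0.001]
wrist_force: [-1.5, 1.3, 11.5]
width: 0.0325
grasp_force: 59.6
time: 9.0
ee_pos: [0.678, 0.1143, 0.1206]
eef_rot: [0.06, 3.132, 0.002]
wrist_force: [2.0, -0.3, -0.3]
width: 0.0317
grasp_force: 60.6
pocket [ 0.4944 -0.0426  0.    ] hover .12 [ 0.887 -0.819 -0.006] [ 0.0004  0.003  -0.0144]
```

```bash
python3 -m jog '[{"fingers":0,"xyz":[0.872,-0.819,0],"angular":[0,0.003,-0.0144]},{"fingers":0,"xyz":[0.872,-0.819,0],"angular":[0,0.003,-0.0144]},{"fingers":0,"xyz":[0.872,-0.819,0],"angular":[0,0.003,-0.0144]},{"fingers":0,"xyz":[0.872,-0.819,0],"angular":[0,0.003,-0.0144]},{"fingers":0,"xyz":[0.872,-0.819,0],"angular":[0,0.003,-0.0144]},{"fingers":0,"xyz":[0.872,-0.819,0],"angular":[0,0.003,-0.0144]},{"fingers":0,"xyz":[0.872,-0.819,0],"angular":[0,0.003,-0.0144]},{"fingers":0,"xyz":[0.872,-0.819,0],"angular":[0,0.003,-0.0144]},{"fingers":0,"xyz":[0.872,-0.819,0],"angular":[0,0.003,-0.0144]},{"fingers":0,"xyz":[0.872,-0.819,0],"angular":[0,0.003,-0.0144]}]'
python3 place.py 3 3 0
cat > held.py <<'E'
import sys
from h import *
k=int(sys.argv[1]);zc=float(sys.argv[2]);f=grab("wrist","held");p=sensors.state()["ee_pos"]
a=f["img"][:,:,::-1].copy()
S=(.5753,-.166,.0072)
P=pose(*S,[[(-80+sx*40)/1e3,(-62+62*k+sy*21)/1e3,.03] for sx,sy in((1,1),(1,-1),(-1,-1),(-1,1))])
cv2.polylines(a,[proj(f,P).round().astype(int)],True,(255,0,0),1)
for x in(-36,36):pass
Bc=pose(p[0]-.0032,p[1],.0072,B,p[2]-zc)
cv2.polylines(a,[cv2.convexHull(proj(f,Bc).round().astype(int))],True,(0,0,255),1)
cv2.imwrite(sys.argv[3],a)
E
python3 held.py 3 .036 pics/h3.png
```

```text
time: 9.83
ee_pos: [0.4952, -0.0429, 0.1139]
eef_rot: [0.012, -3.134, 0.0]
wrist_force: [0.2, 0.5, -1.5]
width: 0.0322
grasp_force: 60.6
pocket [ 0.4974 -0.0426  0.    ] hover .12 [-0.011  0.001 -0.031] [-0.     -0.0024  0.0001]
```

View pics/h3.png

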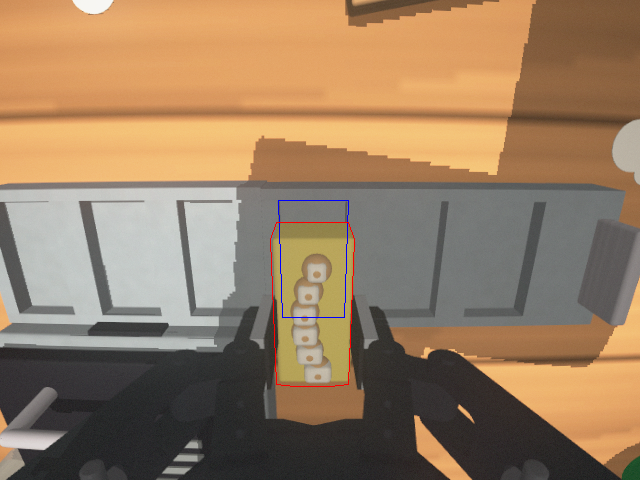

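The overlay shows the held cast outline (red) matching and in line with pocket 3 (blue), and the tray flush with the stand. I'll lower it.

```bash
python3 -m jog '[{"fingers":0,"xyz":[-0.011,0,0.08],"angular":[0,-0.002,0]},{"fingers":0,"xyz":[-0.011,0,0.16],"angular":[0,-0.002,0]},{"fingers":0,"xyz":[-0.011,0,0.2],"angular":[0,-0.002,0]},{"fingers":0,"xyz":[-0.011,0,0.2],"angular":[0,-0.002,0]},{"fingers":0,"xyz":[-0.011,0,0.2],"angular":[0,-0.002,0]}]'
python3 place.py 3 3 0
```

```text
time: 10.3
ee_pos: [0.4958, -0.0428, 0.0731]
eef_rot: [0.012, -3.137, -0.001]
wrist_force: [0.1, -0.1, -0.6]
width: 0.0317
grasp_force: 60.6
pocket [ 0.4974 -0.0426  0.    ] hover .12 [-0.007  0.001 -0.235] [ 0.0001 -0.0013  0.0002]
```

```bash
python3 -m jog '[{"fingers":0,"xyz":[-0.006,0,0.04],"angular":[0,-0.001,0]},{"fingers":0,"xyz":[-0.006,0,0.07],"angular":[0,-0.001,0]},{"fingers":0,"xyz":[-0.006,0,0.09],"angular":[0,-0.001,0]},{"fingers":0,"xyz":[-0.006,0,0.09],"angular":[0,-0.001,0]}]'
```

```text
time: 10.63
ee_pos: [0.4965, -0.0431, 0.0546]
eef_rot: [0.011, -3.141, -0.001]
wrist_force: [-0.3, -0.2, -1.9]
width: 0.0321
grasp_force: 60.6
```

```bash
python3 -m jog '[{"fingers":0,"xyz":[0,0,0.005],"angular":[0,0,0]},{"fingers":0.3,"xyz":[0,0,0.005],"angular":[0,0,0]},{"fingers":0.55,"xyz":[0,0,0.005],"angular":[0,0,0]},{"fingers":0.55,"xyz":[0,0,0.005],"angular":[0,0,0]},{"fingers":0.55,"xyz":[0,0,0.005],"angular":[0,0,0]},{"fingers":0.55,"xyz":[0,0,-0.1],"angular":[0,0,0]},{"fingers":0.55,"xyz":[0,0,-0.3],"angular":[0,0,0]},{"fingers":1,"xyz":[0,0,-0.5],"angular":[0,0,0]},{"fingers":1,"xyz":[0,0,-0.5],"angular":[0,0,0]},{"fingers":1,"xyz":[0,0,-0.5],"angular":[0,0,0]}]'
python3 - <<'E'
from h import *
for o in find([grab("top"),grab("scene")]):print(*o[:2])
f=grab("wrist","p3")
S=(.5753,-.166,.0072)
for v,c,_,_ in find([f],pose(*S,[[-.08,.124,0]])[0][:2]):
    pass
# refit at pocket height
for c,a,r,h in blobs(f,500):
    p=at(f,[c],.04)[0]
    if np.hypot(*(p-pose(*S,[[-.08,.124,0]])[0])[:2])<.05:
        B[:,2]+=.018;v,e=castfit([(f,h)],p);B[:,2]-=.018
        d=pose(0,0,-.0072,[[v[0]-.5753,v[1]+.166,0]])*1e3;print("placed",d,v[2],e)
E
```

```text
time: 11.47
ee_pos: [0.4984, -0.0434, 0.1576]
eef_rot: [-0.011, 3.137, -0.001]
wrist_force: [-0.4, -0.4, -0.6]
width: 0.0806
grasp_force: 0.0
[0.8181 0.6118 0.6899] 0.692
[ 0.5665 -0.386   0.3843] 0.088
[ 0.454  -0.4466  0.2375] 0.097
[ 0.4181  0.4919 -1.218 ] 0.43
[ 0.3674 -0.3443 -0.2493] 0.068
[0.3652 0.343  0.2712] 0.104
placed [[-79.94114555 124.40528887   0.        ]] 0.007383174936303805 0.06091658083861584
```

Placed to within half a millimetre. Next is cast E at (0.365,0.343), for pocket 4.

```bash
python3 -m jog '[{"fingers":1,"xyz":[0.33,0.97,0],"angular":[0,0,0]},{"fingers":1,"xyz":[0.33,0.97,0],"angular":[0,0,0]},{"fingers":1,"xyz":[0.33,0.97,0],"angular":[0,0,0]},{"fingers":1,"xyz":[0.33,0.97,0],"angular":[0,0,0]},{"fingers":1,"xyz":[0.33,0.97,0],"angular":[0,0,0]},{"fingers":1,"xyz":[0.33,0.97,0],"angular":[0,0,0]}]' | head -2
python3 -m jog '[{"fingers":1,"xyz":[0.33,0.97,0],"angular":[0,0,-0.04]},{"fingers":1,"xyz":[0.33,0.97,0],"angular":[0,0,-0.085]},{"fingers":1,"xyz":[0.33,0.97,0],"angular":[0,0,-0.085]},{"fingers":1,"xyz":[0.33,0.97,0],"angular":[0,0,-0.085]},{"fingers":1,"xyz":[0.33,0.97,0],"angular":[0,0,-0.085]},{"fingers":1,"xyz":[0.33,0.97,0],"angular":[0,0,-0.085]},{"fingers":1,"xyz":[0.33,0.97,0],"angular":[0,0,-0.085]},{"fingers":1,"xyz":[0.33,0.97,0],"angular":[0,0,-0.085]},{"fingers":1,"xyz":[0.33,0.97,0],"angular":[0,0,-0.085]}]' | head -2
python3 look.py .365 .343 cE
```

```text
time: 12.12
ee_pos: [0.4264, 0.1549, 0.1541]
time: 12.87
ee_pos: [0.3621, 0.3427, 0.1546]
[0.3626 0.344  0.2914] 0.046 -> [-0.004  0.007  0.619] [-0.0001 -0.0004 -0.006 ]
```

```bash
python3 -m jog '[{"fingers":0.8,"xyz":[-0.004,0.007,0.2],"angular":[0,0,-0.006]},{"fingers":0.8,"xyz":[-0.004,0.007,0.4],"angular":[0,0,-0.006]},{"fingers":0.8,"xyz":[-0.004,0.007,0.56],"angular":[0,0,-0.006]},{"fingers":0.8,"xyz":[-0.004,0.007,0.6],"angular":[0,0,-0.006]},{"fingers":0.8,"xyz":[-0.004,0.007,0.6],"angular":[0,0,-0.006]},{"fingers":0.2,"xyz":[-0.004,0.007,0.6],"angular":[0,0,-0.006]},{"fingers":0,"xyz":[-0.004,0.007,0.6],"angular":[0,0,-0.006]},{"fingers":0,"xyz":[-0.004,0.007,0.6],"angular":[0,0,-0.006]},{"fingers":0,"xyz":[-0.004,0.007,0.6],"angular":[0,0,-0.006]},{"fingers":0,"xyz":[-0.004,0.007,0.6],"angular":[0,0,-0.006]},{"fingers":0,"xyz":[-0.004,0.007,0.6],"angular":[0,0,-0.006]}]'
python3 -m jog '[{"fingers":0,"xyz":[0,0,-0.1],"angular":[0,0,0]},{"fingers":0,"xyz":[0,0,-0.25],"angular":[0,0,0]},{"fingers":0,"xyz":[0,0,-0.43],"angular":[0,0,0]},{"fingers":0,"xyz":[0,0,-0.45],"angular":[0,0,0]},{"fingers":0,"xyz":[0,0,-0.45],"angular":[0,0,0]},{"fingers":0,"xyz":[0,0,-0.45],"angular":[0,0,0]}]'
python3 place.py 4
```

```text
time: 13.83
ee_pos: [0.3636, 0.3462, 0.0375]
eef_rot: [-0.458, 3.105, 0.003]
wrist_force: [-0.0, -3.6, 13.5]
width: 0.0322
grasp_force: 58.4
time: 14.33
ee_pos: [0.3628, 0.3457, 0.1263]
eef_rot: [-0.458, 3.106, 0.002]
wrist_force: [-0.6, 0.1, -2.4]
width: 0.0321
grasp_force: 61.2
pocket [0.494  0.0194 0.    ] hover .12 [-0.156 -1.751  0.03 ] [0.0004 0.0006 0.091 ]
```

```bash
python3 -m jog '[{"fingers":0,"xyz":[-0.082,-0.88,0],"angular":[0,0,0]},{"fingers":0,"xyz":[-0.082,-0.88,0],"angular":[0,0,0]},{"fingers":0,"xyz":[-0.082,-0.88,0],"angular":[0,0,0]},{"fingers":0,"xyz":[-0.082,-0.88,0],"angular":[0,0,0]},{"fingers":0,"xyz":[-0.082,-0.88,0],"angular":[0,0,0]}]' | head -2
python3 -m jog '[{"fingers":0,"xyz":[-0.082,-0.873,0.03],"angular":[0,0,0.04]},{"fingers":0,"xyz":[-0.082,-0.873,0.03],"angular":[0,0,0.091]},{"fingers":0,"xyz":[-0.082,-0.873,0.03],"angular":[0,0,0.091]},{"fingers":0,"xyz":[-0.082,-0.873,0.03],"angular":[0,0,0.091]},{"fingers":0,"xyz":[-0.082,-0.873,0.03],"angular":[0,0,0.091]},{"fingers":0,"xyz":[-0.082,-0.873,0.03],"angular":[0,0,0.091]},{"fingers":0,"xyz":[-0.082,-0.873,0.03],"angular":[0,0,0.091]},{"fingers":0,"xyz":[-0.082,-0.873,0.03],"angular":[0,0,0.091]},{"fingers":0,"xyz":[-0.082,-0.873,0.03],"angular":[0,0,0.091]},{"fingers":0,"xyz":[-0.082,-0.873,0.03],"angular":[0,0,0.091]}]'
python3 place.py 4 1.6 0
```

```text
time: 14.75
ee_pos: [0.4297, 0.1774, 0.1243]
time: 15.58
ee_pos: [0.4947, 0.0203, 0.1192]
eef_rot: [0.014, -3.141, -0.0]
wrist_force: [-0.0, 0.1, -1.2]
width: 0.032
grasp_force: 61.1
pocket [0.4956 0.0194 0.    ] hover .12 [-0.004 -0.005 -0.004] [ 0.0001 -0.0001  0.0005]
```

```bash
python3 -m jog '[{"fingers":0,"xyz":[-0.004,-0.005,0.1],"angular":[0,0,0]},{"fingers":0,"xyz":[-0.004,-0.005,0.2],"angular":[0,0,0]},{"fingers":0,"xyz":[-0.004,-0.005,0.26],"angular":[0,0,0]},{"fingers":0,"xyz":[-0.004,-0.005,0.3],"angular":[0,0,0]},{"fingers":0,"xyz":[-0.004,-0.005,0.32],"angular":[0,0,0]},{"fingers":0,"xyz":[-0.004,-0.005,0.32],"angular":[0,0,0]},{"fingers":0,"xyz":[-0.004,-0.005,0.32],"angular":[0,0,0]}]'
```

```text
time: 16.17
ee_pos: [0.4962, 0.0187, 0.0555]
eef_rot: [-0.012, 3.141, 0.0]
wrist_force: [-0.6, -0.1, -0.7]
width: 0.0321
grasp_force: 64.3
```

```bash
python3 -m jog '[{"fingers":0.3,"xyz":[0,0,0.005],"angular":[0,0,0]},{"fingers":0.55,"xyz":[0,0,0.005],"angular":[0,0,0]},{"fingers":0.55,"xyz":[0,0,0.005],"angular":[0,0,0]},{"fingers":0.55,"xyz":[0,0,0.005],"angular":[0,0,0]},{"fingers":0.55,"xyz":[0,0,-0.1],"angular":[0,0,0]},{"fingers":0.55,"xyz":[0,0,-0.3],"angular":[0,0,0]},{"fingers":1,"xyz":[0,0,-0.5],"angular":[0,0,0]},{"fingers":1,"xyz":[0,0,-0.55],"angular":[0,0,0]},{"fingers":1,"xyz":[0,0,-0.55],"angular":[0,0,0]},{"fingers":1,"xyz":[0,0,-0.55],"angular":[0,0,0]}]' | head -2
cat > chk.py <<'E'
import sys
from h import *
S=(.5753,-.166,.0072)
if "all" in sys.argv:
    for o in find([grab("top"),grab("scene")]):print(*o[:2])
for n in sys.argv[1].split(","):
    f=grab(n)
    for c,a,r,h in blobs(f,500 if n=="wrist" else 100):
        p=at(f,[c],.04)[0];q=pose(0,0,-S[2],[p-[S[0],S[1],0]])[0]
        if abs(q[0]+.08)<.03 and -.1<q[1]<.28:
            B[:,2]+=.018;v,e=castfit([(f,h)],p);B[:,2]-=.018
            d=pose(0,0,-S[2],[[v[0]-S[0],v[1]-S[1],0]])[0]*1e3;print(n,"placed",d[:2].round(1),round(v[2]-S[2],3),round(e,3))
E
python3 chk.py wrist all
```

```text
time: 17.0
ee_pos: [0.4964, 0.0182, 0.166]
[0.8183 0.6116 0.6894] 0.691
[ 0.5665 -0.386   0.3843] 0.087
[ 0.4792 -0.0479  0.0187] 0.393
[ 0.454  -0.4467  0.2498] 0.099
[0.4782 0.0142 0.0422] 0.446
[ 0.418   0.492  -1.2219] 0.43
[ 0.3676 -0.3445 -0.2529] 0.069
wrist placed [-80.6 124.2] -0.033 0.065
wrist placed [-79.4 186.1] 0.0 0.067
```

Both are seated. Next is cast D at (0.368,-0.345), for pocket 2.

```bash
python3 -m jog '[{"fingers":1,"xyz":[0.33,-0.91,0],"angular":[0,0,0]},{"fingers":1,"xyz":[0.33,-0.91,0],"angular":[0,0,0]},{"fingers":1,"xyz":[0.33,-0.91,0],"angular":[0,0,0]},{"fingers":1,"xyz":[0.33,-0.91,0],"angular":[0,0,0]},{"fingers":1,"xyz":[0.33,-0.91,0],"angular":[0,0,0]},{"fingers":1,"xyz":[0.33,-0.91,0],"angular":[0,0,0]}]' | head -2
python3 -m jog '[{"fingers":1,"xyz":[0.33,-0.91,0],"angular":[0,0,0.04]},{"fingers":1,"xyz":[0.33,-0.91,0],"angular":[0,0,0.083]},{"fingers":1,"xyz":[0.33,-0.91,0],"angular":[0,0,0.083]},{"fingers":1,"xyz":[0.33,-0.91,0],"angular":[0,0,0.083]},{"fingers":1,"xyz":[0.33,-0.91,0],"angular":[0,0,0.083]},{"fingers":1,"xyz":[0.33,-0.91,0],"angular":[0,0,0.083]},{"fingers":1,"xyz":[0.33,-0.91,0],"angular":[0,0,0.083]},{"fingers":1,"xyz":[0.33,-0.91,0],"angular":[0,0,0.083]},{"fingers":1,"xyz":[0.33,-0.91,0],"angular":[0,0,0.083]}]' | head -2
python3 look.py .3676 -.3445 cD
```

```text
time: 17.65
ee_pos: [0.4294, -0.1677, 0.1642]
time: 18.4
ee_pos: [0.3667, -0.3453, 0.1646]
[ 0.3661 -0.3425 -0.2524] 0.048 -> [0.006 0.012 0.669] [ 0.0003 -0.0003  0.    ]
```

```bash
python3 -m jog '[{"fingers":0.8,"xyz":[0.006,0.012,0.2],"angular":[0,0,0]},{"fingers":0.8,"xyz":[0.006,0.012,0.4],"angular":[0,0,0]},{"fingers":0.8,"xyz":[0.006,0.012,0.58],"angular":[0,0,0]},{"fingers":0.8,"xyz":[0.006,0.012,0.65],"angular":[0,0,0]},{"fingers":0.8,"xyz":[0.006,0.012,0.65],"angular":[0,0,0]},{"fingers":0.2,"xyz":[0.006,0.012,0.65],"angular":[0,0,0]},{"fingers":0,"xyz":[0.006,0.012,0.65],"angular":[0,0,0]},{"fingers":0,"xyz":[0.006,0.012,0.65],"angular":[0,0,0]},{"fingers":0,"xyz":[0.006,0.012,0.65],"angular":[0,0,0]},{"fingers":0,"xyz":[0.006,0.012,0.65],"angular":[0,0,0]},{"fingers":0,"xyz":[0.006,0.012,0.65],"angular":[0,0,0]}]'
python3 -m jog '[{"fingers":0,"xyz":[0,0,-0.1],"angular":[0,0,0]},{"fingers":0,"xyz":[0,0,-0.25],"angular":[0,0,0]},{"fingers":0,"xyz":[0,0,-0.43],"angular":[0,0,0]},{"fingers":0,"xyz":[0,0,-0.45],"angular":[0,0,0]},{"fingers":0,"xyz":[0,0,-0.45],"angular":[0,0,0]},{"fingers":0,"xyz":[0,0,-0.45],"angular":[0,0,0]}]'
python3 place.py 2
```

```text
time: 19.37
ee_pos: [0.3669, -0.3445, 0.037]
eef_rot: [0.397, 3.114, -0.002]
wrist_force: [1.7, 3.5, 7.2]
width: 0.0324
grasp_force: 59.0
time: 19.87
ee_pos: [0.3663, -0.3443, 0.1262]
eef_rot: [0.397, 3.115, -0.002]
wrist_force: [-1.0, 0.3, -1.5]
width: 0.032
grasp_force: 60.6
pocket [ 0.4949 -0.1046  0.    ] hover .12 [-0.321  1.321  0.03 ] [-0.0004  0.0006 -0.083 ]
```

```bash
python3 -m jog '[{"fingers":0,"xyz":[-0.163,0.66,0.01],"angular":[0,0,0]},{"fingers":0,"xyz":[-0.163,0.66,0.01],"angular":[0,0,0]},{"fingers":0,"xyz":[-0.163,0.66,0.01],"angular":[0,0,0]},{"fingers":0,"xyz":[-0.163,0.66,0.01],"angular":[0,0,0]}]' | head -2
python3 -m jog '[{"fingers":0,"xyz":[-0.163,0.66,0.02],"angular":[0,0,-0.04]},{"fingers":0,"xyz":[-0.163,0.66,0.02],"angular":[0,0,-0.083]},{"fingers":0,"xyz":[-0.163,0.66,0.02],"angular":[0,0,-0.083]},{"fingers":0,"xyz":[-0.163,0.66,0.02],"angular":[0,0,-0.083]},{"fingers":0,"xyz":[-0.163,0.66,0.02],"angular":[0,0,-0.083]},{"fingers":0,"xyz":[-0.163,0.66,0.02],"angular":[0,0,-0.083]},{"fingers":0,"xyz":[-0.163,0.66,0.02],"angular":[0,0,-0.083]},{"fingers":0,"xyz":[-0.163,0.66,0.02],"angular":[0,0,-0.083]},{"fingers":0,"xyz":[-0.163,0.66,0.02],"angular":[0,0,-0.083]}]'
python3 place.py 2 1.3 0
```

```text
time: 20.2
ee_pos: [0.4313, -0.2202, 0.1221]
time: 20.95
ee_pos: [0.4948, -0.1058, 0.1191]
eef_rot: [0.008, -3.141, -0.0]
wrist_force: [-1.1, 0.4, -0.3]
width: 0.0321
grasp_force: 60.6
pocket [ 0.4962 -0.1046  0.    ] hover .12 [-0.007  0.006 -0.004] [ 0.0001 -0.0001 -0.0006]
```

```bash
python3 -m jog '[{"fingers":0,"xyz":[-0.007,0.006,0.1],"angular":[0,0,-0.0006]},{"fingers":0,"xyz":[-0.007,0.006,0.2],"angular":[0,0,-0.0006]},{"fingers":0,"xyz":[-0.007,0.006,0.26],"angular":[0,0,-0.0006]},{"fingers":0,"xyz":[-0.007,0.006,0.3],"angular":[0,0,-0.0006]},{"fingers":0,"xyz":[-0.007,0.006,0.32],"angular":[0,0,-0.0006]},{"fingers":0,"xyz":[-0.007,0.006,0.32],"angular":[0,0,-0.0006]},{"fingers":0,"xyz":[-0.007,0.006,0.32],"angular":[0,0,-0.0006]}]'
```

```text
time: 21.53
ee_pos: [0.4969, -0.104, 0.0556]
eef_rot: [-0.013, 3.141, 0.0]
wrist_force: [0.1, 0.4, -1.9]
width: 0.0318
grasp_force: 61.9
```

```bash
python3 -m jog '[{"fingers":0.3,"xyz":[0,0,0.005],"angular":[0,0,0]},{"fingers":0.55,"xyz":[0,0,0.005],"angular":[0,0,0]},{"fingers":0.55,"xyz":[0,0,0.005],"angular":[0,0,0]},{"fingers":0.55,"xyz":[0,0,0.005],"angular":[0,0,0]},{"fingers":0.55,"xyz":[0,0,-0.1],"angular":[0,0,0]},{"fingers":0.55,"xyz":[0,0,-0.3],"angular":[0,0,0]},{"fingers":1,"xyz":[0,0,-0.5],"angular":[0,0,0]},{"fingers":1,"xyz":[0,0,-0.55],"angular":[0,0,0]},{"fingers":1,"xyz":[0,0,-0.55],"angular":[0,0,0]},{"fingers":1,"xyz":[0,0,-0.55],"angular":[0,0,0]}]' | head -3
python3 chk.py wrist all
```

```text
time: 22.37
ee_pos: [0.4971, -0.1037, 0.1659]
eef_rot: [-0.014, 3.14, -0.0]
[ 0.8185  0.6359 -0.9293] 0.695
[ 0.5665 -0.386   0.3844] 0.088
[ 0.4956  0.0167 -0.0137] 0.261
[ 0.454  -0.4467  0.249 ] 0.099
[ 0.4182  0.4919 -1.215 ] 0.432
wrist placed [-80.2 123.9] 0.035 0.07
wrist placed [-79.2  63.3] -0.028 0.067
wrist placed [-80.1 184.9] 0.005 0.081
```

Next is cast C at (0.454,-0.447), for pocket 1.

```bash
python3 -m jog '[{"fingers":1,"xyz":[0.115,-0.857,0],"angular":[0,0,0]},{"fingers":1,"xyz":[0.115,-0.857,0],"angular":[0,0,0]},{"fingers":1,"xyz":[0.115,-0.857,0],"angular":[0,0,0]},{"fingers":1,"xyz":[0.115,-0.857,0],"angular":[0,0,0]},{"fingers":1,"xyz":[0.115,-0.857,0],"angular":[0,0,0]}]' | head -2
python3 -m jog '[{"fingers":1,"xyz":[0.115,-0.857,0],"angular":[0,0,-0.039]},{"fingers":1,"xyz":[0.115,-0.857,0],"angular":[0,0,-0.077]},{"fingers":1,"xyz":[0.115,-0.857,0],"angular":[0,0,-0.077]},{"fingers":1,"xyz":[0.115,-0.857,0],"angular":[0,0,-0.077]},{"fingers":1,"xyz":[0.115,-0.857,0],"angular":[0,0,-0.077]},{"fingers":1,"xyz":[0.115,-0.857,0],"angular":[0,0,-0.077]},{"fingers":1,"xyz":[0.115,-0.857,0],"angular":[0,0,-0.077]},{"fingers":1,"xyz":[0.115,-0.857,0],"angular":[0,0,-0.077]},{"fingers":1,"xyz":[0.115,-0.857,0],"angular":[0,0,-0.077]}]' | head -2
python3 look.py .454 -.4467 cC
```

```text
time: 22.93
ee_pos: [0.4745, -0.2805, 0.1641]
time: 23.68
ee_pos: [0.4539, -0.4453, 0.1646]
[ 0.4519 -0.4437  0.2109] 0.049 -> [0.008 0.01  0.67 ] [ 0.0003 -0.0001  0.0131]
```

```bash
python3 -m jog '[{"fingers":0.8,"xyz":[0.008,0.01,0.2],"angular":[0,0,0.013]},{"fingers":0.8,"xyz":[0.008,0.01,0.4],"angular":[0,0,0.013]},{"fingers":0.8,"xyz":[0.008,0.01,0.58],"angular":[0,0,0.013]},{"fingers":0.8,"xyz":[0.008,0.01,0.65],"angular":[0,0,0.013]},{"fingers":0.8,"xyz":[0.008,0.01,0.65],"angular":[0,0,0.013]},{"fingers":0.2,"xyz":[0.008,0.01,0.65],"angular":[0,0,0.013]},{"fingers":0,"xyz":[0.008,0.01,0.65],"angular":[0,0,0.013]},{"fingers":0,"xyz":[0.008,0.01,0.65],"angular":[0,0,0.013]},{"fingers":0,"xyz":[0.008,0.01,0.65],"angular":[0,0,0.013]},{"fingers":0,"xyz":[0.008,0.01,0.65],"angular":[0,0,0.013]},{"fingers":0,"xyz":[0.008,0.01,0.65],"angular":[0,0,0.013]}]'
python3 -m jog '[{"fingers":0,"xyz":[0,0,-0.1],"angular":[0,0,0]},{"fingers":0,"xyz":[0,0,-0.25],"angular":[0,0,0]},{"fingers":0,"xyz":[0,0,-0.43],"angular":[0,0,0]},{"fingers":0,"xyz":[0,0,-0.45],"angular":[0,0,0]},{"fingers":0,"xyz":[0,0,-0.45],"angular":[0,0,0]},{"fingers":0,"xyz":[0,0,-0.45],"angular":[0,0,0]}]'
python3 place.py 1
```

```text
time: 24.65
ee_pos: [0.4529, -0.4462, 0.0378]
eef_rot: [-0.329, 3.122, -0.004]
wrist_force: [0.5, 1.5, 9.2]
width: 0.0322
grasp_force: 59.2
time: 25.15
ee_pos: [0.4521, -0.4456, 0.1265]
eef_rot: [-0.329, 3.123, -0.003]
wrist_force: [-0.6, 0.6, -1.1]
width: 0.0318
grasp_force: 60.4
pocket [ 0.4953 -0.1666  0.    ] hover .12 [-0.502  1.32   0.031] [-0.0005  0.0004  0.0646]
```

```bash
python3 -m jog '[{"fingers":0,"xyz":[-0.252,0.66,0.01],"angular":[0,0,0]},{"fingers":0,"xyz":[-0.252,0.66,0.01],"angular":[0,0,0]},{"fingers":0,"xyz":[-0.252,0.66,0.01],"angular":[0,0,0]},{"fingers":0,"xyz":[-0.252,0.66,0.01],"angular":[0,0,0]},{"fingers":0,"xyz":[-0.252,0.66,0.01],"angular":[0,0,0]}]' | head -2
python3 -m jog '[{"fingers":0,"xyz":[-0.252,0.66,0.02],"angular":[0,0,0.03]},{"fingers":0,"xyz":[-0.252,0.66,0.02],"angular":[0,0,0.0646]},{"fingers":0,"xyz":[-0.252,0.66,0.02],"angular":[0,0,0.0646]},{"fingers":0,"xyz":[-0.252,0.66,0.02],"angular":[0,0,0.0646]},{"fingers":0,"xyz":[-0.252,0.66,0.02],"angular":[0,0,0.0646]},{"fingers":0,"xyz":[-0.252,0.66,0.02],"angular":[0,0,0.0646]},{"fingers":0,"xyz":[-0.252,0.66,0.02],"angular":[0,0,0.0646]},{"fingers":0,"xyz":[-0.252,0.66,0.02],"angular":[0,0,0.0646]},{"fingers":0,"xyz":[-0.252,0.66,0.02],"angular":[0,0,0.0646]}]'
python3 place.py 1 .5 0
```

```text
time: 25.57
ee_pos: [0.4728, -0.3013, 0.1221]
time: 26.32
ee_pos: [0.4952, -0.1671, 0.1191]
eef_rot: [0.009, -3.142, -0.0]
wrist_force: [0.1, 0.2, -0.2]
width: 0.0321
grasp_force: 60.4
pocket [ 0.4958 -0.1666  0.    ] hover .12 [-0.003  0.003 -0.005] [ 0.0001 -0.     -0.0005]
```

```bash
python3 -m jog '[{"fingers":0,"xyz":[-0.003,0.003,0.1],"angular":[0,0,0]},{"fingers":0,"xyz":[-0.003,0.003,0.2],"angular":[0,0,0]},{"fingers":0,"xyz":[-0.003,0.003,0.26],"angular":[0,0,0]},{"fingers":0,"xyz":[-0.003,0.003,0.3],"angular":[0,0,0]},{"fingers":0,"xyz":[-0.003,0.003,0.315],"angular":[0,0,0]},{"fingers":0,"xyz":[-0.003,0.003,0.315],"angular":[0,0,0]},{"fingers":0,"xyz":[-0.003,0.003,0.315],"angular":[0,0,0]}]'
```

```text
time: 26.9
ee_pos: [0.4961, -0.166, 0.0566]
eef_rot: [-0.01, 3.141, 0.0]
wrist_force: [0.6, -0.7, -0.3]
width: 0.0317
grasp_force: 60.4
```

```bash
python3 -m jog '[{"fingers":0.3,"xyz":[0,0,0.007],"angular":[0,0,0]},{"fingers":0.55,"xyz":[0,0,0.005],"angular":[0,0,0]},{"fingers":0.55,"xyz":[0,0,0.005],"angular":[0,0,0]},{"fingers":0.55,"xyz":[0,0,0.005],"angular":[0,0,0]},{"fingers":0.55,"xyz":[0,0,-0.1],"angular":[0,0,0]},{"fingers":0.55,"xyz":[0,0,-0.3],"angular":[0,0,0]},{"fingers":1,"xyz":[0,0,-0.5],"angular":[0,0,0]},{"fingers":1,"xyz":[0,0,-0.55],"angular":[0,0,0]},{"fingers":1,"xyz":[0,0,-0.55],"angular":[0,0,0]},{"fingers":1,"xyz":[0,0,-0.55],"angular":[0,0,0]}]' | head -3
python3 chk.py wrist all; python3 -c "
from h import *
print(jogto((.5665,-.386,.17),np.pi/2+.384))"
```

```text
time: 27.73
ee_pos: [0.4963, -0.1657, 0.167]
eef_rot: [-0.011, 3.14, -0.001]
[0.8181 0.6118 0.689 ] 0.693
[ 0.5426 -0.3886 -0.9063] 0.802
[ 0.4971 -0.0446  0.024 ] 0.24
[ 0.4836 -0.1098  0.0324] 0.486
[ 0.4956  0.0167 -0.0137] 0.259
[ 0.4181  0.4921 -1.2143] 0.432
wrist placed [-80.3 123.2] 0.017 0.083
wrist placed [-79.    1.8] 0.0 0.064
wrist placed [-79.2  62.8] 0.019 0.072
wrist placed [-80.1 185.1] 0.019 0.117
(array([-0.348, -1.106, -0.026]), array([ 0.0004, -0.0005, -0.12  ]))
```

B's reading changed, so it may have been knocked aside or hidden by the arm. I'll hover nearby and look.

```bash
python3 -m jog '[{"fingers":1,"xyz":[-0.1,-0.55,-0.1],"angular":[0,0,0]},{"fingers":1,"xyz":[-0.1,-0.55,-0.1],"angular":[0,0,0]},{"fingers":1,"xyz":[-0.1,-0.55,-0.1],"angular":[0,0,0]},{"fingers":1,"xyz":[-0.1,-0.55,-0.1],"angular":[0,0,0]},{"fingers":1,"xyz":[-0.1,-0.55,-0.1],"angular":[0,0,0]}]' | head -2
python3 -m jog '[{"fingers":1,"xyz":[-0.1,-0.55,0],"angular":[0,0,0]},{"fingers":1,"xyz":[-0.1,-0.55,0],"angular":[0,0,0]},{"fingers":1,"xyz":[-0.1,-0.55,0],"angular":[0,0,0]},{"fingers":1,"xyz":[-0.1,-0.55,0],"angular":[0,0,0]},{"fingers":1,"xyz":[-0.1,-0.55,0],"angular":[0,0,0]},{"fingers":1,"xyz":[-0.1,-0.55,0],"angular":[0,0,0]},{"fingers":1,"xyz":[-0.1,-0.55,0],"angular":[0,0,0]}]' | head -2
python3 look.py .55 -.387 cB
```

```text
time: 28.3
ee_pos: [0.5164, -0.2766, 0.185]
time: 28.88
ee_pos: [0.5371, -0.3834, 0.1855]
[ 0.5648 -0.3835  0.331 ] 0.049 -> [-0.138 -0.002  0.774] [ 0.0004 -0.0002 -0.1027]
```

View pics/cB.png

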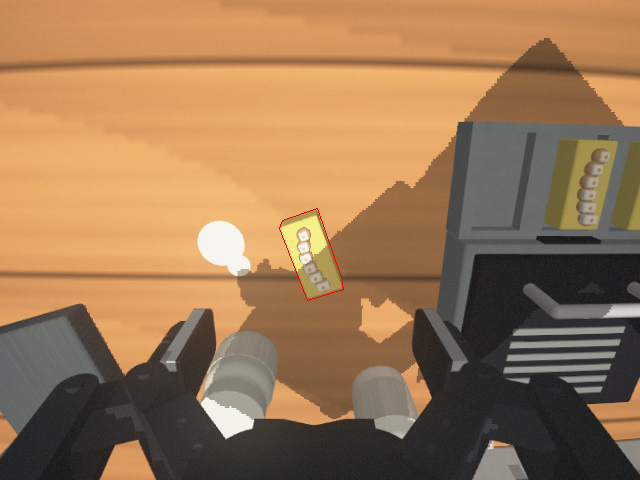

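Cast B is where it was, at (280–343, 209–300) with the outline matching; it was only hidden by the arm. The jar (240,380) and bottle (385,400) stand behind it, so I'll check the clearance.

Run:
```python
from h import *
t=grab("top")
print("bottle",at(t,[(463,131)],.15),"jar",at(t,[(515,150)],.085),jogto((.5648,-.3835,.17),np.pi/2+.331))
```

```text
bottle [[ 0.72268474 -0.30887711  0.15      ]] jar [[ 0.69099959 -0.45123877  0.085     ]] (array([-0.137,  0.   ,  0.08 ]), array([ 3.000e-04, -1.000e-04, -1.027e-01]))
```

```bash
python3 -m jog '[{"fingers":0.8,"xyz":[-0.137,0,0.05],"angular":[0,0,-0.039]},{"fingers":0.8,"xyz":[-0.137,0,0.1],"angular":[0,0,-0.078]},{"fingers":0.8,"xyz":[-0.137,0,0.3],"angular":[0,0,-0.1027]},{"fingers":0.8,"xyz":[-0.137,0,0.5],"angular":[0,0,-0.1027]},{"fingers":0.8,"xyz":[-0.137,0,0.69],"angular":[0,0,-0.1027]},{"fingers":0.8,"xyz":[-0.137,0,0.755],"angular":[0,0,-0.1027]},{"fingers":0.8,"xyz":[-0.137,0,0.755],"angular":[0,0,-0.1027]},{"fingers":0.8,"xyz":[-0.137,0,0.755],"angular":[0,0,-0.1027]}]'
python3 -m jog '[{"fingers":0.2,"xyz":[0,0,0],"angular":[0,0,0]},{"fingers":0,"xyz":[0,0,0],"angular":[0,0,0]},{"fingers":0,"xyz":[0,0,0],"angular":[0,0,0]},{"fingers":0,"xyz":[0,0,0],"angular":[0,0,0]},{"fingers":0,"xyz":[0,0,0],"angular":[0,0,0]},{"fingers":0,"xyz":[0,0,0],"angular":[0,0,0]}]'
python3 -m jog '[{"fingers":0,"xyz":[0,0,-0.1],"angular":[0,0,0]},{"fingers":0,"xyz":[0,0,-0.25],"angular":[0,0,0]},{"fingers":0,"xyz":[0,0,-0.43],"angular":[0,0,0]},{"fingers":0,"xyz":[0,0,-0.45],"angular":[0,0,0]},{"fingers":0,"xyz":[0,0,-0.45],"angular":[0,0,0]},{"fingers":0,"xyz":[0,0,-0.45],"angular":[0,0,0]}]'
python3 place.py 0
```

```text
time: 29.65
ee_pos: [0.5652, -0.3847, 0.0359]
eef_rot: [0.516, -3.099, -0.001]
wrist_force: [-0.7, 0.0, 0.4]
width: 0.0685
grasp_force: 0.0
time: 30.15
ee_pos: [0.566, -0.3858, 0.0377]
eef_rot: [-0.515, 3.097, -0.003]
wrist_force: [-0.1, 1.7, 13.8]
width: 0.0319
grasp_force: 58.9
time: 30.65
ee_pos: [0.5651, -0.3851, 0.1261]
eef_rot: [-0.515, 3.098, -0.001]
wrist_force: [-0.4, 0.3, -1.9]
width: 0.0319
grasp_force: 60.8
pocket [ 0.4957 -0.2286  0.    ] hover .12 [0.075 0.853 0.029] [-0.0003  0.0003  0.1026]
```

```bash
python3 -m jog '[{"fingers":0,"xyz":[0.073,0.852,0.03],"angular":[0,0,0.039]},{"fingers":0,"xyz":[0.073,0.852,0.03],"angular":[0,0,0.078]},{"fingers":0,"xyz":[0.073,0.852,0.03],"angular":[0,0,0.1026]},{"fingers":0,"xyz":[0.073,0.852,0.03],"angular":[0,0,0.1026]},{"fingers":0,"xyz":[0.073,0.852,0.03],"angular":[0,0,0.1026]},{"fingers":0,"xyz":[0.073,0.852,0.03],"angular":[0,0,0.1026]},{"fingers":0,"xyz":[0.073,0.852,0.03],"angular":[0,0,0.1026]},{"fingers":0,"xyz":[0.073,0.852,0.03],"angular":[0,0,0.1026]},{"fingers":0,"xyz":[0.073,0.852,0.03],"angular":[0,0,0.1026]}]'
python3 place.py 0 .4 0
```

```text
time: 31.4
ee_pos: [0.4963, -0.2294, 0.1189]
eef_rot: [-0.011, 3.141, 0.0]
wrist_force: [1.0, 0.3, -0.3]
width: 0.0321
grasp_force: 60.8
pocket [ 0.4961 -0.2286  0.    ] hover .12 [ 0.001  0.004 -0.006] [ 0.      0.     -0.0002]
```

```bash
python3 -m jog '[{"fingers":0,"xyz":[0.001,0.004,0.1],"angular":[0,0,0]},{"fingers":0,"xyz":[0.001,0.004,0.2],"angular":[0,0,0]},{"fingers":0,"xyz":[0.001,0.004,0.26],"angular":[0,0,0]},{"fingers":0,"xyz":[0.001,0.004,0.3],"angular":[0,0,0]},{"fingers":0,"xyz":[0.001,0.004,0.315],"angular":[0,0,0]},{"fingers":0,"xyz":[0.001,0.004,0.315],"angular":[0,0,0]},{"fingers":0,"xyz":[0.001,0.004,0.315],"angular":[0,0,0]}]'
python3 -m jog '[{"fingers":0.3,"xyz":[0,0,0.005],"angular":[0,0,0]},{"fingers":0.55,"xyz":[0,0,0.005],"angular":[0,0,0]},{"fingers":0.55,"xyz":[0,0,0.005],"angular":[0,0,0]},{"fingers":0.55,"xyz":[0,0,0.005],"angular":[0,0,0]},{"fingers":0.55,"xyz":[0,0,-0.1],"angular":[0,0,0]},{"fingers":0.55,"xyz":[0,0,-0.3],"angular":[0,0,0]},{"fingers":1,"xyz":[0,0,-0.5],"angular":[0,0,0]},{"fingers":1,"xyz":[0,0,-0.7],"angular":[0,0,0]},{"fingers":1,"xyz":[0,0,-0.8],"angular":[0,0,0]},{"fingers":1,"xyz":[0,0,-0.8],"angular":[0,0,0]}]' | head -3
python3 chk.py wrist,top all
python3 -c "
from h import *;import pickle
f=grab('wrist','pan');pickle.dump(f,open('pan.pkl','wb'))"
```

```text
time: 31.98
ee_pos: [0.496, -0.2283, 0.0565]
eef_rot: [-0.011, 3.141, -0.0]
wrist_force: [0.2, 0.4, -0.4]
width: 0.0319
grasp_force: 60.8
time: 32.82
ee_pos: [0.4979, -0.2288, 0.2213]
eef_rot: [-0.012, 3.135, -0.005]
[0.8183 0.6116 0.689 ] 0.692
[ 0.4972 -0.0459 -0.0163] 0.25
[ 0.4987 -0.1066  0.0286] 0.288
[ 0.4978 -0.1693  0.0493] 0.31
[ 0.4956  0.0167 -0.0137] 0.26
[ 0.4181  0.492  -1.2171] 0.431
wrist placed [-80.2 -61.2] 0.001 0.066
wrist placed [-79.8   1.7] 0.036 0.075
wrist placed [-80.5 123.2] 0.017 0.095
wrist placed [-79.   62.7] 0.017 0.088
wrist placed [-81.  187.9] -0.09 0.133
top placed [-79.5 123.4] -0.011 0.087
top placed [-77.8  63. ] -0.071 0.127
top placed [-79.4   0.4] -0.054 0.105
top placed [-80.1 184.8] -0.073 0.164
```

View pics/pan.png

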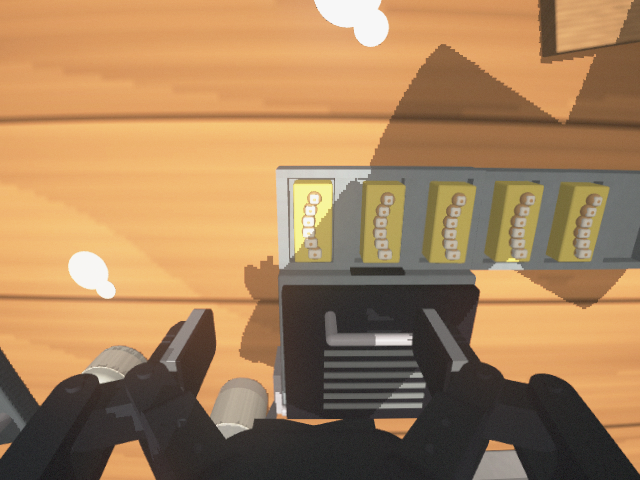

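The picture shows five casts in the pockets at columns 313, 383, 452, 517 and 582, and the bar handle at row 341, columns 328–420. No other cast is on the bench. I'll work out the panel angle from the bar.

Run:
```python
from h import *;import pickle
f=pickle.load(open('pan.pkl','rb'));t=grab("top")
S=(.5753,-.166,.0072)
def bar(th,y=0):c,s=np.cos(th),np.sin(th);return pose(*S,[[.1225-.125*c+.049*s,y,.0465+.125*s+.049*c]])[0]
print("tri",tri([f,t],[(330,341),(421.5,196.5)]))
for th in(0,.05,.1,.15,.2):print(th,bar(th).round(4),proj(f,[bar(th,-.045),bar(th)]).round(1).tolist(),proj(t,[bar(th)]).round(1).tolist())
a=cv2.resize(t["img"][140:265,350:450],None,fx=5,fy=4.8,interpolation=2);cv2.imwrite("pics/tp.png",a[:,:,::-1])
s=sensors.state();print(s["ee_pos"],s["joint_pos"].round(2))
```

```text
tri [ 0.5752485  -0.21370054  0.10143155]
0 [ 0.5728 -0.166   0.0955] [[331.9, 335.1], [387.3, 334.9]] [[401.3, 198.4]]
0.05 [ 0.5754 -0.166   0.1017] [[332.3, 342.3], [388.6, 342.1]] [[401.6, 196.9]]
0.1 [ 0.5783 -0.166   0.1077] [[332.6, 350.0], [389.8, 349.7]] [[401.9, 195.3]]
0.15 [ 0.5815 -0.166   0.1136] [[332.9, 358.1], [391.1, 357.8]] [[402.1, 193.6]]
0.2 [ 0.585  -0.1659  0.1194] [[333.2, 366.7], [392.3, 366.3]] [[402.4, 191.7]]
[ 0.49508127 -0.22738391  0.21500598] [-0.49  0.38  1.87  0.    0.89 -2.06]
```

The bar sits at about (0.575,-0.166,0.1015), so the angle is about 0.045 rad. I'll go above it and turn the fingers to close along x.

```bash
python3 -m jog '[{"fingers":0.6,"xyz":[-0.39,0.305,0],"angular":[0,0,0.5]},{"fingers":0.6,"xyz":[-0.39,0.305,0],"angular":[0,0,0.5]},{"fingers":0.6,"xyz":[-0.39,0.305,0],"angular":[0,0,0.5]},{"fingers":0.6,"xyz":[-0.39,0.305,0],"angular":[0,0,0.5]},{"fingers":0.6,"xyz":[-0.39,0.305,0],"angular":[0,0,0.5]},{"fingers":0.6,"xyz":[-0.39,0.305,0],"angular":[0,0,0.5]},{"fingers":0.6,"xyz":[-0.39,0.305,0],"angular":[0,0,0.5]},{"fingers":0.6,"xyz":[-0.39,0.305,0],"angular":[0,0,0.5]},{"fingers":0.6,"xyz":[-0.39,0.305,0],"angular":[0,0,0.5]},{"fingers":0.6,"xyz":[-0.39,0.305,0],"angular":[0,0,0.5]},{"fingers":0.6,"xyz":[-0.39,0.305,0],"angular":[0,0,0.5]},{"fingers":0.6,"xyz":[-0.39,0.305,0],"angular":[0,0,0.5]}]' | head -3
python3 -m jog '[{"fingers":0.6,"xyz":[0,0,0],"angular":[0,0,0.033]},{"fingers":0.6,"xyz":[0,0,0],"angular":[0,0,0.033]},{"fingers":0.6,"xyz":[0,0,0],"angular":[0,0,0.033]}]' | head -3
python3 - <<'E'
from h import *
print(jogto((.575,-.166,.107),.0072))
f=grab("wrist")
P=pose(.5753,-.166,.0072,[[0,y,.1015] for y in(-.045,.045)]);print(proj(f,P).round(0).tolist())
cv2.imwrite("pics/bar.png",f["img"][:,:,::-1])
E
```

```text
time: 34.12
ee_pos: [0.5727, -0.166, 0.2149]
eef_rot: [-2.116, -2.319, 0.001]
time: 34.37
ee_pos: [0.5729, -0.166, 0.2153]
eef_rot: [-2.223, -2.218, 0.001]
(array([-0.   ,  0.012,  0.541]), array([-0.0005, -0.0002, -0.0031]))
[[319.0, 302.0], [318.0, 184.0]]
```

View pics/bar.png

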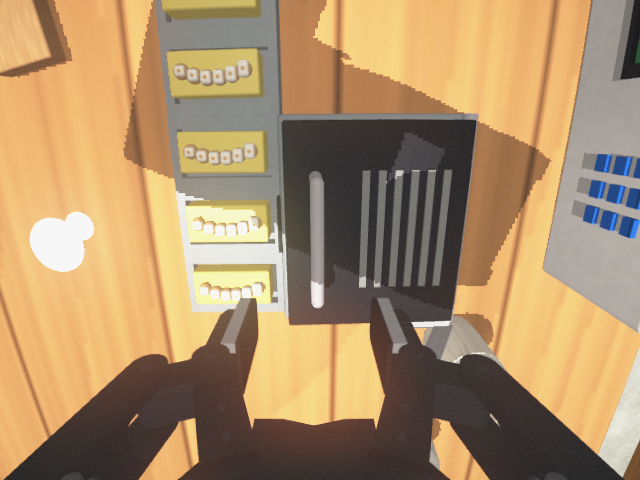

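The bar is at column 317, as predicted (318). I'll descend and close on it.

```bash
python3 -m jog '[{"fingers":0.6,"xyz":[0,0.012,0.2],"angular":[0,0,-0.003]},{"fingers":0.6,"xyz":[0,0.012,0.4],"angular":[0,0,-0.003]},{"fingers":0.6,"xyz":[0,0.012,0.5],"angular":[0,0,-0.003]},{"fingers":0.6,"xyz":[0,0.012,0.53],"angular":[0,0,-0.003]},{"fingers":0.6,"xyz":[0,0.012,0.53],"angular":[0,0,-0.003]},{"fingers":0.3,"xyz":[0,0.012,0.53],"angular":[0,0,-0.003]},{"fingers":0,"xyz":[0,0.012,0.53],"angular":[0,0,-0.003]},{"fingers":0,"xyz":[0,0.012,0.53],"angular":[0,0,-0.003]},{"fingers":0,"xyz":[0,0.012,0.53],"angular":[0,0,-0.003]},{"fingers":0,"xyz":[0,0.012,0.53],"angular":[0,0,-0.003]},{"fingers":0,"xyz":[0,0.012,0.53],"angular":[0,0,-0.003]}]'
python3 - <<'E'
from h import *
s=sensors.state();p=s["ee_pos"];T=R.from_rotvec(s["eef_rot"]).as_matrix()
S=(.5753,-.166,.0072);hx=pose(*S,[[.1225,0,0]])[0]
print(p,T.round(3).tolist())
def bar(th):c,s=np.cos(th),np.sin(th);return np.array([-.125*c+.049*s,.0465+.125*s+.049*c])
# hypothesis: pads grip bar, initial theta .045; displacement along arc
b0=bar(.045);print("bar0",hx[0]+b0[0],b0[1])
for th in np.linspace(.045,1.047,13):
    d=bar(th)-b0;w=np.array([d[0]*np.cos(S[2]),d[0]*np.sin(S[2]),d[1]]);print(round(th,3),(T.T@w/.2).round(3))
E
```

```text
time: 35.33
ee_pos: [0.5749, -0.1664, 0.1113]
eef_rot: [-2.217, -2.226, 0.001]
wrist_force: [-8.0, -3.9, 4.4]
width: 0.0074
grasp_force: 58.7
[ 0.57492389 -0.16641113  0.11128   ] [[-0.004, 1.0, -0.001], [1.0, 0.004, -0.0], [-0.0, -0.001, -1.0]]
bar0 0.5751276218455819 0.10107349762625181
0.045 [0. 0. 0.]
0.128 [ 0.     0.025 -0.05 ]
0.212 [ 0.     0.054 -0.098]
0.296 [ 0.     0.087 -0.144]
0.379 [ 0.     0.123 -0.186]
0.462 [ 0.     0.163 -0.225]
0.546 [ 0.001  0.206 -0.261]
0.63 [ 0.001  0.252 -0.293]
0.713 [ 0.001  0.301 -0.321]
0.797 [ 0.001  0.351 -0.346]
0.88 [ 0.001  0.404 -0.365]
0.964 [ 0.001  0.458 -0.381]
1.047 [ 0.002  0.513 -0.391]
```

Gripped. I'll raise it along the arc: the first half, then check.

```bash
python3 -m jog '[{"fingers":0,"xyz":[0,0.012,-0.025],"angular":[0,0,0]},{"fingers":0,"xyz":[0,0.025,-0.05],"angular":[0,0,0]},{"fingers":0,"xyz":[0,0.039,-0.074],"angular":[0,0,0]},{"fingers":0,"xyz":[0,0.054,-0.098],"angular":[0,0,0]},{"fingers":0,"xyz":[0,0.07,-0.121],"angular":[0,0,0]},{"fingers":0,"xyz":[0,0.087,-0.144],"angular":[0,0,0]},{"fingers":0,"xyz":[0,0.105,-0.165],"angular":[0,0,0]},{"fingers":0,"xyz":[0,0.123,-0.186],"angular":[0,0,0]},{"fingers":0,"xyz":[0,0.163,-0.225],"angular":[0,0,0]},{"fingers":0,"xyz":[0,0.206,-0.261],"angular":[0,0,0]},{"fingers":0,"xyz":[0,0.206,-0.261],"angular":[0,0,0]},{"fingers":0,"xyz":[0,0.206,-0.261],"angular":[0,0,0]}]'
python3 - <<'E'
from h import *
f=grab("scene");cv2.imwrite("pics/sp.png",cv2.resize(f["img"][180:350,140:400],None,fx=3,fy=3,interpolation=2)[:,:,::-1])
E
```

```text
time: 36.33
ee_pos: [0.6138, -0.1661, 0.1649]
eef_rot: [-2.214, -2.224, 0.005]
wrist_force: [-29.3, -1.9, 36.7]
width: 0.0069
grasp_force: 61.6
```

View pics/sp.png

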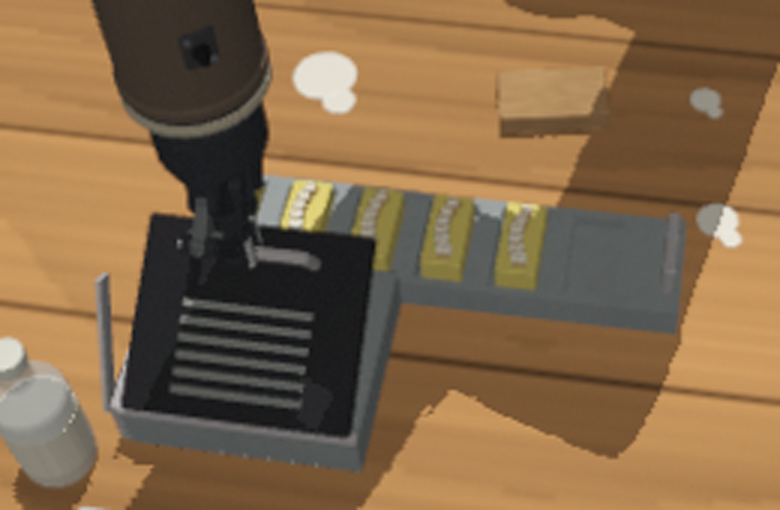

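The scene crop shows the panel about half way up, still gripped with no slip. The 47 N radial force implies a real starting angle near 0 (the closing fingers pressed the panel down), so I'll correct the arc and continue.

```bash
python3 -m jog '[{"fingers":0,"xyz":[0,-0.0115,-0.007],"angular":[0,0,0]},{"fingers":0,"xyz":[0,0.0235,-0.034],"angular":[0,0,0]},{"fingers":0,"xyz":[0,0.0625,-0.0605],"angular":[0,0,0]},{"fingers":0,"xyz":[0,0.0975,-0.0805],"angular":[0,0,0]},{"fingers":0,"xyz":[0,0.0975,-0.0805],"angular":[0,0,0]}]'
```

```text
time: 36.8
ee_pos: [0.6365, -0.166, 0.181]
eef_rot: [-2.217, -2.226, 0.001]
wrist_force: [-12.9, 0.1, 22.7]
width: 0.0072
grasp_force: 62.4
```

```bash
python3 -m jog '[{"fingers":0,"xyz":[0,0.0235,-0.019],"angular":[0,0,0]},{"fingers":0,"xyz":[0,0.0505,-0.032],"angular":[0,0,0]},{"fingers":0,"xyz":[0,0.075,-0.042],"angular":[0,0,0]},{"fingers":0,"xyz":[0,0.1,-0.052],"angular":[0,0,0]},{"fingers":0,"xyz":[0,0.13,-0.061],"angular":[0,0,0]},{"fingers":0,"xyz":[0,0.1585,-0.0695],"angular":[0,0,0]},{"fingers":0,"xyz":[0,0.1585,-0.0695],"angular":[0,0,0]},{"fingers":0,"xyz":[0,0.1585,-0.0695],"angular":[0,0,0]}]'
python3 - <<'E'
from h import *;import pickle
f=grab("scene");t=grab("top");pickle.dump((f,t),open("pn.pkl","wb"))
S=(.5753,-.166,.0072)
def pt(th,a,y,h):c,s=np.cos(th),np.sin(th);return pose(*S,[[.1225-a*c+h*s,y,.0465+a*s+h*c]])[0]
g=f["img"][:,:,::-1].copy()
for th,col in((.85,(0,0,255)),(.95,(0,255,0)),(1.047,(255,0,0))):
    cv2.polylines(g,[proj(f,[pt(th,.15,-.088,.014),pt(th,.15,.088,.014),pt(th,0,.088,.014)]).round().astype(int)],False,col,1)
cv2.imwrite("pics/sp2.png",cv2.resize(g[150:350,150:310],None,fx=5,fy=3,interpolation=2)[:,:800])
E
```

```text
time: 37.47
ee_pos: [0.6689, -0.1658, 0.1943]
eef_rot: [2.216, 2.225, 0.002]
wrist_force: [-2.7, 0.8, 7.8]
width: 0.0067
grasp_force: 59.8
```

View pics/sp2.png

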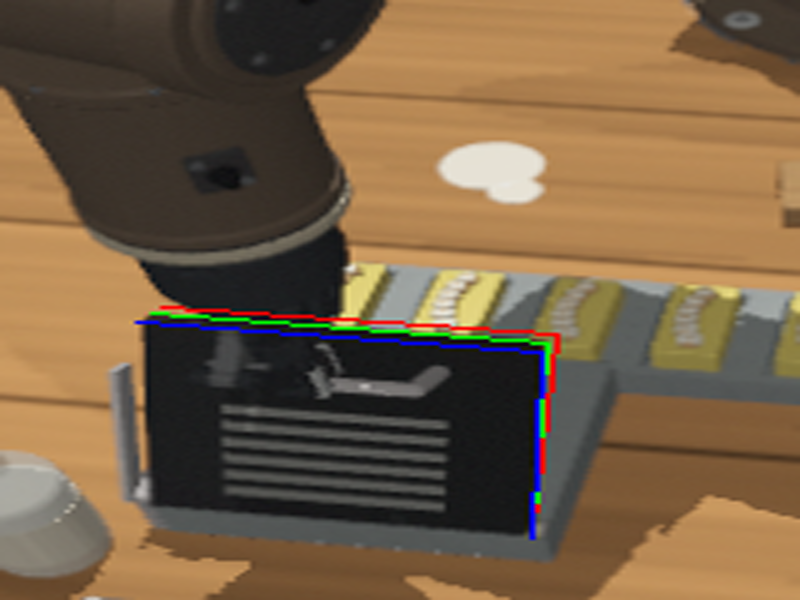

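The panel's front edge lies on the green 0.95 rad line, and the arc estimate gives 0.94. I'll raise it the last 0.107 rad, then measure.

```bash
python3 -m jog '[{"fingers":0,"xyz":[0,0.035,-0.008],"angular":[0,0,0]},{"fingers":0,"xyz":[0,0.055,-0.012],"angular":[0,0,0]},{"fingers":0,"xyz":[0,0.071,-0.0145],"angular":[0,0,0]},{"fingers":0,"xyz":[0,0.071,-0.0145],"angular":[0,0,0]},{"fingers":0,"xyz":[0,0.071,-0.0145],"angular":[0,0,0]},{"fingers":0,"xyz":[0,0.071,-0.0145],"angular":[0,0,0]}]'
python3 - <<'E'
from h import *;import pickle
f=grab("scene");t=grab("top");pickle.dump((f,t),open("pn.pkl","wb"))
S=(.5753,-.166,.0072)
def pt(th,a,y,h):c,s=np.cos(th),np.sin(th);return pose(*S,[[.1225-a*c+h*s,y,.0465+a*s+h*c]])[0]
for th in(.95,1.0,1.047,1.1):
    print(th,proj(f,[pt(th,.15,-.088,.014),pt(th,.15,.088,.014),pt(th,.15,.0,.014)]).round(1).tolist())
# dark plate's top edge along columns in the scene view
g=cv2.cvtColor(f["img"],cv2.COLOR_RGB2GRAY)
for u in(185,190,195,220,225,230,235,240,245,250,255):
    c=g[195:290,u].astype(int);print(u,[195+i for i in range(len(c)-3) if c[i]>60 and c[i+1:i+4].max()<60][:4])
for v in(270,280,290,300):print("row",v,[u for u in range(150,290) if g[v,u]<50][-1:],[u for u in range(150,290) if g[v,u]<50][:1])
cv2.imwrite("pics/sp3.png",np.hstack([cv2.resize(f["img"][190:340,160:270],(440,600),interpolation=2)])[:,:,::-1])
E
```

```text
time: 38.07
ee_pos: [0.6829, -0.1658, 0.1972]
eef_rot: [2.216, 2.225, 0.002]
wrist_force: [-2.0, 1.0, 6.9]
width: 0.0069
grasp_force: 59.0
0.95 [[179.6, 254.4], [259.2, 263.7], [218.8, 259.0]]
1.0 [[178.3, 255.8], [258.3, 265.3], [217.7, 260.5]]
1.047 [[177.0, 257.3], [257.5, 266.9], [216.7, 262.1]]
1.1 [[175.5, 259.2], [256.6, 268.8], [215.4, 264.0]]
185 [210, 235, 243]
190 [234, 243, 283]
195 [233, 242, 272]
220 [261, 285]
225 [262, 286]
230 [262]
235 [263, 282]
240 [264]
245 [264]
250 []
255 [265]
row 270 [256] [177]
row 280 [256] [177]
row 290 [256] [178]
row 300 [256] [179]
```

View pics/sp3.png

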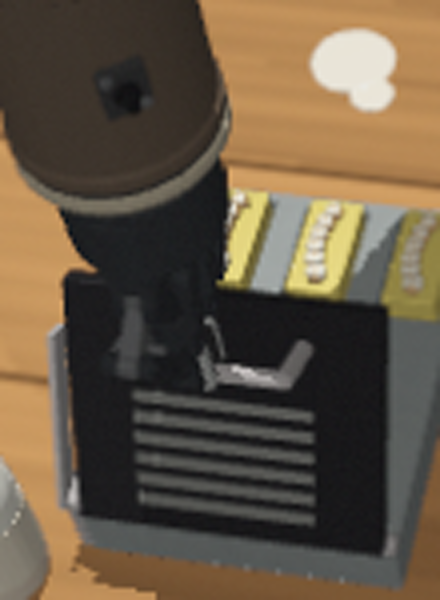

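Run:
```python
from h import *;import pickle
f,t=pickle.load(open("pn.pkl","rb"));S=(.5753,-.166,.0072)
def pt(th,a,y,h):c,s=np.cos(th),np.sin(th);return pose(*S,[[.1225-a*c+h*s,y,.0465+a*s+h*c]])[0]
for h in(0,.014):
  for th in(.9,.95,1.0,1.05,1.1):
    q=proj(f,[pt(th,.15,-.088,h),pt(th,.15,.088,h)]);q2=proj(t,[pt(th,.15,-.088,h),pt(th,.15,.088,h)])
    print(h,th,np.interp([220,235,255],q[:,0],q[:,1]).round(1),q.round(1).tolist(),"top",q2.round(1).tolist(),"bar end",proj(f,[pt(th,.125,.045,.049)]).round(1).tolist())
g=cv2.cvtColor(t["img"],cv2.COLOR_RGB2GRAY)
for u in(366,370,374,424,428,432):print(u,g[145:215,u].tolist())
```

```text
0 0.9 [255.9 257.6 259.9] [[183.4, 251.6], [261.5, 260.7]] top [[442.4, 179.0], [367.0, 180.8]] bar end [[235.2, 276.1]]
0 0.95 [257.  258.7 261. ] [[182.1, 252.5], [260.7, 261.7]] top [[442.7, 176.1], [367.0, 177.9]] bar end [[234.3, 278.1]]
0 1.0 [258.2 260.  262.3] [[180.8, 253.6], [259.9, 262.9]] top [[442.9, 173.1], [367.1, 174.9]] bar end [[233.4, 280.4]]
0 1.05 [259.6 261.4 263.7] [[179.4, 254.9], [259.0, 264.2]] top [[443.2, 170.0], [367.1, 171.8]] bar end [[232.6, 282.7]]
0 1.1 [261.3 263.  265.4] [[178.1, 256.3], [258.2, 265.8]] top [[443.4, 166.8], [367.2, 168.7]] bar end [[231.7, 285.2]]
0.014 0.9 [257.7 259.5 261.8] [[181.0, 253.2], [260.0, 262.4]] top [[442.9, 173.6], [367.1, 175.4]] bar end [[235.2, 276.1]]
0.014 0.95 [259.2 260.9 263.3] [[179.6, 254.4], [259.2, 263.7]] top [[443.2, 170.5], [367.1, 172.3]] bar end [[234.3, 278.1]]
0.014 1.0 [260.8 262.5 264.9] [[178.3, 255.8], [258.3, 265.3]] top [[443.4, 167.3], [367.2, 169.2]] bar end [[233.4, 280.4]]
0.014 1.05 [262.5 264.3 266.7] [[176.9, 257.4], [257.5, 267.0]] top [[443.6, 164.1], [367.2, 166.0]] bar end [[232.6,
[... 1157 characters left out ...]
9, 69, 68, 70, 69, 69, 71, 70, 70, 70, 70, 70, 71, 70, 70, 69, 68, 71, 72, 69, 72, 68, 72, 69, 70, 71, 71, 69, 70, 70, 69, 69, 70]
428 [59, 64, 59, 48, 48, 46, 59, 83, 75, 63, 65, 69, 67, 67, 67, 66, 67, 67, 67, 68, 66, 68, 68, 66, 68, 67, 65, 66, 70, 71, 68, 67, 67, 69, 67, 68, 68, 71, 67, 69, 70, 69, 69, 70, 70, 70, 68, 70, 70, 69, 69, 68, 69, 70, 68, 72, 72, 69, 68, 70, 69, 70, 69, 70, 70, 70, 69, 70, 69, 70]
432 [60, 62, 68, 60, 50, 45, 46, 47, 49, 51, 48, 52, 59, 63, 68, 66, 65, 67, 68, 68, 67, 68, 67, 68, 67, 67, 65, 68, 66, 67, 68, 67, 65, 69, 68, 68, 67, 69, 69, 69, 70, 68, 69, 69, 70, 69, 70, 71, 71, 71, 71, 69, 72, 70, 69, 70, 71, 69, 69, 72, 69, 73, 69, 67, 70, 70, 68, 71, 68, 69]
```

The arc geometry puts the panel at 1.046–1.06 rad, consistent with the scene view (1.02–1.10 depending on which edge shows). I'll release gently, lift clear and re-measure.

```bash
python3 -m jog '[{"fingers":0.1,"xyz":[0,0,0],"angular":[0,0,0]},{"fingers":0.25,"xyz":[0,0,0],"angular":[0,0,0]},{"fingers":0.25,"xyz":[0,0,0],"angular":[0,0,0]},{"fingers":0.25,"xyz":[0,0,0],"angular":[0,0,0]},{"fingers":0.25,"xyz":[0,0,-0.06],"angular":[0,0,0]},{"fingers":0.25,"xyz":[0,0,-0.2],"angular":[0,0,0]},{"fingers":0.25,"xyz":[0,0,-0.4],"angular":[0,0,0]},{"fingers":0.25,"xyz":[0,0,-0.5],"angular":[0,0,0]},{"fingers":0.25,"xyz":[0,0,-0.5],"angular":[0,0,0]}]'
python3 -m jog '[{"fingers":0.25,"xyz":[0.6,-0.95,-0.2],"angular":[0,0,0]},{"fingers":0.25,"xyz":[0.6,-0.95,-0.2],"angular":[0,0,0]},{"fingers":0.25,"xyz":[0.6,-0.95,-0.2],"angular":[0,0,0]},{"fingers":0.25,"xyz":[0.6,-0.95,-0.2],"angular":[0,0,0]},{"fingers":0.25,"xyz":[0.6,-0.95,-0.2],"angular":[0,0,0]},{"fingers":0.25,"xyz":[0.6,-0.95,-0.2],"angular":[0,0,0]},{"fingers":0.25,"xyz":[0.6,-0.95,-0.2],"angular":[0,0,0]}]'|head -2
python3 - <<'E'
from h import *;import pickle
f=grab("scene");t=grab("top");w=grab("wrist");pickle.dump((f,t,w),open("pn.pkl","wb"))
r=lambda a,s:cv2.resize(a,s,interpolation=2)
cv2.imwrite("pics/fin.png",np.hstack([r(t["img"][130:260,350:450],(400,520)),r(f["img"][210:340,165:265],(400,520))])[:,:,::-1])
E
```

```text
time: 38.92
ee_pos: [0.6845, -0.1664, 0.3021]
eef_rot: [2.212, 2.22, 0.007]
wrist_force: [0.7, -0.3, 0.1]
width: 0.0212
grasp_force: 0.0
time: 39.5
ee_pos: [0.4886, -0.0446, 0.3371]
```

View pics/fin.png

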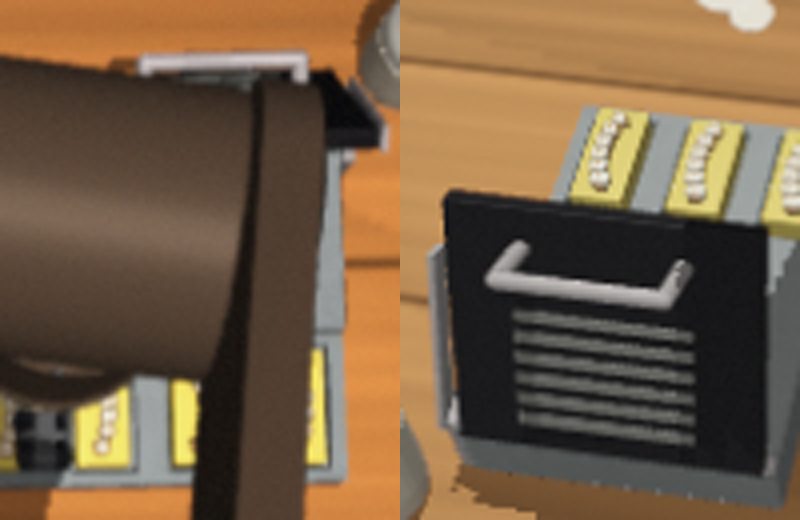

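Run:
```python
from h import *;import pickle
f,t,w=pickle.load(open("pn.pkl","rb"));S=(.5753,-.166,.0072)
def pt(th,a,y,h):c,s=np.cos(th),np.sin(th);return pose(*S,[[.1225-a*c+h*s,y,.0465+a*s+h*c]])[0]
q=lambda u,v,c0,r0:((u+.5)/4-.5+c0,(v+.5)/4-.5+r0)
bt=q(224,62,350,130);bf=q(182,289,165,210)
p=tri([t,f],[bt,bf]);d=pose(0,0,-S[2],[p-[S[0],S[1],0]])[0];print("bar stand frame",d.round(4))
a=np.arctan2(d[2]-.0465,.1225-d[0])-np.arctan2(.049,.125);print("theta tri",a)
print("strip check / obs",bt,bf,"corner",q(380,140,350,130))
for th in(.98,1.02,1.047,1.08,1.12):print(th,proj(t,[pt(th,.125,0,.049),pt(th,.15,-.088,0),pt(th,.15,-.088,.014)]).round(1).tolist(),proj(f,[pt(th,.125,0,.049),pt(th,.15,-.088,0),pt(th,.15,-.088,.014)]).round(1).tolist())
print("scene corner obs",q(47,190,165,210))
```

```text
bar stand frame [ 0.1077 -0.002   0.1796]
theta tri 1.086254260750947
strip check / obs (405.625, 145.125) (210.125, 281.875) corner (444.625, 164.625)
0.98 [[404.5, 151.4], [442.8, 174.3], [443.3, 168.6]] [[212.7, 276.9], [181.3, 253.2], [178.8, 255.3]]
1.02 [[404.5, 149.1], [443.0, 171.8], [443.5, 166.0]] [[211.9, 278.7], [180.3, 254.1], [177.7, 256.5]]
1.047 [[404.5, 147.5], [443.1, 170.1], [443.6, 164.3]] [[211.4, 280.0], [179.5, 254.8], [177.0, 257.3]]
1.08 [[404.4, 145.6], [443.3, 168.1], [443.7, 162.1]] [[210.8, 281.6], [178.6, 255.7], [176.1, 258.5]]
1.12 [[404.4, 143.3], [443.4, 165.5], [443.8, 159.5]] [[210.0, 283.6], [177.5, 257.0], [175.0, 260.0]]
scene corner obs (176.375, 257.125)
```

The bar triangulates to about 1.086 rad (62°), and the two cameras agree. I'll check that against the 60-degree strip by back-projecting both edges onto their side planes.

Run:
```python
from h import *;import pickle
f,t,w=pickle.load(open("pn.pkl","rb"));S=(.5753,-.166,.0072)
g=cv2.cvtColor(f["img"],cv2.COLOR_RGB2GRAY).astype(float)
for v in range(256,322,4):print(v,g[v,166:186].astype(int).tolist())
def back(px,y):
    n=np.array([-np.sin(S[2]),np.cos(S[2]),0]);o=np.array([S[0],S[1],0])+n*y
    d=ray(f,px);e=f["eye"];P=e+d*(((o-e)@n)/(d@n))[:,None];return pose(0,0,-S[2],P-[S[0],S[1],0])
# panel's right edge: steepest fall along each row between the strip and the plate
E=[];T=[]
for v in range(262,306,2):
    r=g[v,166:186];k=np.argmin(np.diff(r[6:]))+6;E.append((166+k+.5,v))
E=np.array(E);m=np.polyfit(E[:,1],E[:,0],1);print("panel edge",m,np.std(E[:,0]-np.polyval(m,E[:,1])))
for y in(-.088,):
    P=back([(np.polyval(m,v),v) for v in(262,304)],y);d=P[0]-P[1];print(P.round(3),"angle",np.arctan2(d[2],-d[0]))
```

```text
256 [157, 158, 158, 158, 158, 158, 158, 157, 157, 157, 157, 156, 156, 157, 155, 156, 156, 156, 156, 155]
260 [153, 154, 153, 154, 155, 155, 156, 157, 157, 100, 27, 31, 32, 33, 42, 42, 44, 43, 42, 40]
264 [157, 157, 157, 157, 156, 157, 157, 157, 157, 129, 26, 26, 26, 28, 23, 27, 27, 24, 25, 27]
268 [149, 150, 151, 152, 152, 152, 153, 154, 154, 154, 28, 26, 28, 27, 27, 26, 28, 28, 26, 24]
272 [152, 152, 152, 152, 153, 153, 157, 167, 147, 86, 53, 26, 27, 26, 27, 27, 27, 27, 29, 26]
276 [152, 153, 153, 153, 153, 149, 140, 115, 85, 81, 60, 28, 24, 28, 24, 26, 26, 26, 27, 25]
280 [147, 148, 148, 149, 149, 148, 139, 117, 86, 81, 100, 31, 28, 25, 27, 27, 27, 24, 28, 29]
284 [105, 106, 107, 110, 113, 116, 133, 130, 90, 80, 80, 58, 26, 27, 26, 27, 25, 28, 27, 24]
288 [160, 159, 158, 157, 156, 155, 145, 137, 94, 80, 81, 74, 30, 27, 27, 28, 25, 27, 25, 27]
292 [156, 156, 156, 157, 157, 158, 151, 138, 106, 81, 79, 85, 34, 27, 26, 27, 26, 26, 26, 26]
296 [158, 158, 158, 158, 158, 158, 155, 141, 115, 86, 80, 118, 52, 28, 26, 26, 26, 27, 26, 25]
300 [157, 157, 157, 157, 156, 156, 156, 143, 126, 93, 80, 98, 70, 32, 27, 28, 25, 26, 25, 24]
304 [158, 159, 159, 160, 160, 160, 161, 150, 136, 99, 78, 78, 96, 47, 26, 24, 27, 26, 27, 26]
308 [149, 148, 148, 148, 148, 147, 148, 145, 136, 106, 80, 78, 78, 42, 26, 25, 27, 25, 25, 27]
312 [151, 152, 152, 151, 152, 151, 151, 149, 140, 115, 87, 129, 172, 105, 26, 26, 26, 27, 28, 24]
316 [114, 136, 153, 153, 154, 154, 153, 153, 143, 117, 103, 114, 131, 104, 50, 27, 27, 26, 26, 26]
320 [104, 104, 110, 128, 149, 149, 150, 150, 150, 150, 150, 149, 123, 102, 101, 88, 83, 80, 79, 80]
panel edge [8.61095426e-02 1.51903727e+02] 1.2358329149549943
[[ 0.074 -0.088  0.186]
 [ 0.12  -0.088  0.092]] angle 1.1118643190695447
```

Run:
```python
from h import *;import pickle
f,t,w=pickle.load(open("pn.pkl","rb"));S=(.5753,-.166,.0072)
def back(px,y):
    n=np.array([-np.sin(S[2]),np.cos(S[2]),0]);o=np.array([S[0],S[1],0])+n*y
    d=ray(f,px);e=f["eye"];P=e+d*(((o-e)@n)/(d@n))[:,None];return pose(0,0,-S[2],P-[S[0],S[1],0])
def ang(rows,cols,y):
    m=np.polyfit(rows,cols,1);P=back([(np.polyval(m,v),v) for v in(rows[0],rows[-1])],y);d=P[0]-P[1]
    return m.round(4),np.std(cols-np.polyval(m,rows)).round(2),P.round(3).tolist(),np.arctan2(d[2],-d[0]).round(4)
r=[260,264,268,284,288,292,296,300,304,308];c=[175.06,175.29,175.5,177.09,177.39,177.65,177.9,178.4,178.7,178.8]
print("panel",ang(np.array(r),np.array(c),-.088))
r=[276,288,292,296,300,304,308,312];c=[172.93,173.32,173.49,173.77,174.08,174.34,174.66,174.94]
for y in(-.093,-.098):print("strip",ang(np.array(r),np.array(c),y),ang(np.array(r[1:]),np.array(c[1:]),y)[3])
```

```text
panel (array([8.270000e-02, 1.534803e+02]), np.float64(0.1), [[0.07, -0.088, 0.187], [0.123, -0.088, 0.08]], np.float64(1.1061))
strip (array([5.810000e-02, 1.566734e+02]), np.float64(0.12), [[0.092, -0.093, 0.159], [0.136, -0.093, 0.082]], np.float64(1.0443)) 1.0653
strip (array([5.810000e-02, 1.566734e+02]), np.float64(0.12), [[0.085, -0.098, 0.148], [0.13, -0.098, 0.071]], np.float64(1.0443)) 1.0653
```

The panel reads 0.04–0.06 rad steeper than the strip, and the gripped TCP x (0.683 against 0.678 for 60°) agrees. I'll go back, re-grip and lower the bar about 4.5 mm along its arc.

```bash
python3 -m jog '[{"fingers":0.25,"xyz":[-0.6,0.95,0.1],"angular":[0,0,0]},{"fingers":0.25,"xyz":[-0.6,0.95,0.1],"angular":[0,0,0]},{"fingers":0.25,"xyz":[-0.6,0.95,0.1],"angular":[0,0,0]},{"fingers":0.25,"xyz":[-0.6,0.95,0.1],"angular":[0,0,0]},{"fingers":0.25,"xyz":[-0.6,0.95,0.1],"angular":[0,0,0]},{"fingers":0.25,"xyz":[-0.6,0.95,0.1],"angular":[0,0,0]},{"fingers":0.25,"xyz":[-0.6,0.95,0.1],"angular":[0,0,0]},{"fingers":0.25,"xyz":[-0.6,0.95,0.1],"angular":[0,0,0]},{"fingers":0.25,"xyz":[-0.6,0.95,0.1],"angular":[0,0,0]}]'
python3 -c "
from h import *
print(jogto((.6829,-.1658,.198),.0072))"
```

```text
time: 40.4
ee_pos: [0.6819, -0.166, 0.3145]
eef_rot: [-2.217, -2.224, 0.001]
wrist_force: [0.4, -0.1, 0.3]
width: 0.0215
grasp_force: 0.0
(array([0.   , 0.006, 0.582]), array([-0.0005, -0.0002, -0.0013]))
```

```bash
python3 -m jog '[{"fingers":0.25,"xyz":[0,0.006,0.2],"angular":[0,0,0]},{"fingers":0.25,"xyz":[0,0.006,0.4],"angular":[0,0,0]},{"fingers":0.25,"xyz":[0,0.006,0.52],"angular":[0,0,0]},{"fingers":0.25,"xyz":[0,0.006,0.57],"angular":[0,0,0]},{"fingers":0.25,"xyz":[0,0.006,0.57],"angular":[0,0,0]},{"fingers":0,"xyz":[0,0.006,0.57],"angular":[0,0,0]},{"fingers":0,"xyz":[0,0.006,0.57],"angular":[0,0,0]},{"fingers":0,"xyz":[0,0.006,0.57],"angular":[0,0,0]},{"fingers":0,"xyz":[0,0.006,0.57],"angular":[0,0,0]}]'
```

```text
time: 41.15
ee_pos: [0.6846, -0.166, 0.2038]
eef_rot: [2.215, 2.223, 0.003]
wrist_force: [-1.2, 0.5, 10.7]
width: -0.0005
grasp_force: 5.1
```

The fingers closed just above the bar, so I'll reopen, go 10 mm lower and grip again.

```bash
python3 -m jog '[{"fingers":0,"xyz":[0,-0.004,-0.08],"angular":[0,0,0]},{"fingers":0.28,"xyz":[0,-0.004,-0.08],"angular":[0,0,0]},{"fingers":0.28,"xyz":[0,-0.004,-0.08],"angular":[0,0,0]},{"fingers":0.28,"xyz":[0,-0.004,-0.08],"angular":[0,0,0]},{"fingers":0.28,"xyz":[0,-0.004,0.01],"angular":[0,0,0]},{"fingers":0.28,"xyz":[0,-0.004,0.05],"angular":[0,0,0]},{"fingers":0.28,"xyz":[0,-0.004,0.05],"angular":[0,0,0]},{"fingers":0,"xyz":[0,-0.004,0.05],"angular":[0,0,0]},{"fingers":0,"xyz":[0,-0.004,0.05],"angular":[0,0,0]},{"fingers":0,"xyz":[0,-0.004,0.05],"angular":[0,0,0]},{"fingers":0,"xyz":[0,-0.004,0.05],"angular":[0,0,0]}]'
```

```text
time: 42.07
ee_pos: [0.6825, -0.1657, 0.1911]
eef_rot: [-2.217, -2.225, 0.0]
wrist_force: [1.4, 0.3, -9.7]
width: 0.0074
grasp_force: 58.3
```

```bash
python3 -m jog '[{"fingers":0,"xyz":[0,-0.012,0.001],"angular":[0,0,0]},{"fingers":0,"xyz":[0,-0.023,0.003],"angular":[0,0,0]},{"fingers":0,"xyz":[0,-0.023,0.003],"angular":[0,0,0]},{"fingers":0,"xyz":[0,-0.023,0.003],"angular":[0,0,0]}]'
```

```text
time: 42.4
ee_pos: [0.6779, -0.1657, 0.1905]
eef_rot: [-2.217, -2.225, -0.0]
wrist_force: [2.6, -0.1, -15.0]
width: 0.0073
grasp_force: 58.4
```

```bash
python3 -m jog '[{"fingers":0,"xyz":[0,0,0.004],"angular":[0,0,0]},{"fingers":0.1,"xyz":[0,0,0.004],"angular":[0,0,0]},{"fingers":0.28,"xyz":[0,0,0.004],"angular":[0,0,0]},{"fingers":0.28,"xyz":[0,0,0.004],"angular":[0,0,0]},{"fingers":0.28,"xyz":[0,0,0.004],"angular":[0,0,0]},{"fingers":0.28,"xyz":[0,0,-0.06],"angular":[0,0,0]},{"fingers":0.28,"xyz":[0,0,-0.2],"angular":[0,0,0]},{"fingers":0.28,"xyz":[0,0,-0.4],"angular":[0,0,0]},{"fingers":0.28,"xyz":[0,0,-0.55],"angular":[0,0,0]},{"fingers":0.28,"xyz":[0,0,-0.6],"angular":[0,0,0]}]'|head -2
python3 -m jog '[{"fingers":0.28,"xyz":[1,-0.9,-0.3],"angular":[0,0,0]},{"fingers":0.28,"xyz":[1,-0.9,-0.3],"angular":[0,0,0]},{"fingers":0.28,"xyz":[1,-0.9,-0.3],"angular":[0,0,0]},{"fingers":0.28,"xyz":[1,-0.9,-0.3],"angular":[0,0,0]},{"fingers":0.28,"xyz":[1,-0.9,-0.3],"angular":[0,0,0]},{"fingers":0.28,"xyz":[1,-0.9,-0.3],"angular":[0,0,0]},{"fingers":0.28,"xyz":[1,-0.9,-0.3],"angular":[0,0,0]},{"fingers":0.28,"xyz":[1,-0.9,-0.3],"angular":[0,0,0]}]'|head -2
python3 -m jog '[{"fingers":0.28,"xyz":[1,0,0],"angular":[0,0,0]},{"fingers":0.28,"xyz":[1,0,0],"angular":[0,0,0]},{"fingers":0.28,"xyz":[1,0,0],"angular":[0,0,0]},{"fingers":0.28,"xyz":[1,0,0],"angular":[0,0,0]},{"fingers":0.28,"xyz":[1,0,0],"angular":[0,0,0]},{"fingers":0.28,"xyz":[1,0,0],"angular":[0,0,0]}]'|head -2
python3 - <<'E'
from h import *;import pickle
f=grab("scene");t=grab("top");pickle.dump((f,t),open("pf.pkl","wb"))
r=lambda a,s:cv2.resize(a,s,interpolation=2)
cv2.imwrite("pics/fin2.png",np.hstack([r(t["img"][130:280,240:450],(490,350)),r(f["img"][225:355,165:265],(308,400))[:350]])[:,:,::-1])
E
```

```text
time: 43.23
ee_pos: [0.6798, -0.1663, 0.3175]
time: 43.9
ee_pos: [0.4946, 0.0364, 0.3732]
time: 44.4
ee_pos: [0.4966, 0.2386, 0.3713]
```

View pics/fin2.png

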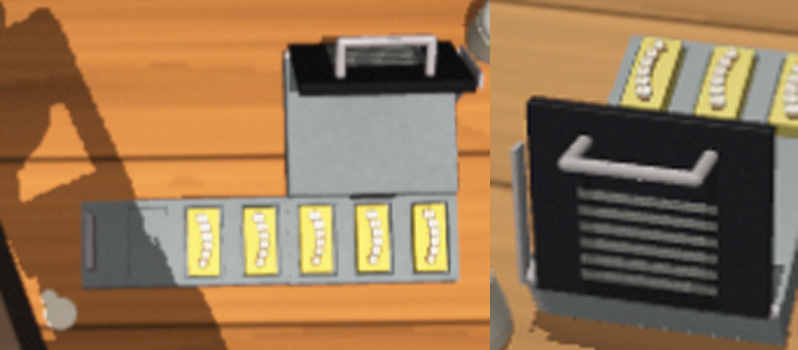

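```bash
python3 chk.py top
python3 - <<'E'
from h import *;import pickle
f,t=pickle.load(open("pf.pkl","rb"));S=(.5753,-.166,.0072)
def pt(th,a,y,h):c,s=np.cos(th),np.sin(th);return pose(*S,[[.1225-a*c+h*s,y,.0465+a*s+h*c]])[0]
g=cv2.cvtColor(f["img"],cv2.COLOR_RGB2GRAY).astype(int)
print("bar cols in scene: bright rows")
for u in(200,205,210,215,220):
    c=g[268:296,u];k=np.arange(268,296);wt=np.clip(c-60,0,None);print(u,(wt*k).sum()/wt.sum())
for th in(1.0,1.047,1.1):
    q=proj(f,[pt(th,.125,-.03,.049),pt(th,.125,.03,.049)]);print(th,np.interp([200,205,210,215,220],q[:,0],q[:,1]).round(1))
gt=cv2.cvtColor(t["img"],cv2.COLOR_RGB2GRAY).astype(int)
for u in(395,402,410):
    c=gt[138:156,u];print(u,c.tolist())
for th in(1.0,1.047,1.1):print(th,proj(t,[pt(th,.125,0,.049)]).round(1))
E
```

```text
top placed [-78.7 -62.2] -0.038 0.09
top placed [-77.7 184.7] -0.07 0.141
top placed [-79.2 124.7] -0.05 0.113
top placed [-77.8  63.1] -0.072 0.142
top placed [-79.4   0.5] -0.055 0.111
bar cols in scene: bright rows
200 282.27162367223065
205 283.5819032761311
210 283.0637254901961
215 283.67726550079493
220 283.5090909090909
1.0 [276.2 276.9 277.5 278.1 278.7]
1.047 [278.5 279.2 279.8 280.4 281. ]
1.1 [281.3 281.9 282.5 283.1 283.8]
395 [142, 148, 146, 149, 155, 158, 158, 167, 185, 213, 197, 142, 93, 71, 78, 83, 79, 79]
402 [144, 144, 147, 151, 155, 158, 159, 167, 193, 211, 187, 130, 83, 68, 88, 102, 94, 103]
410 [142, 144, 147, 150, 154, 152, 145, 157, 168, 184, 172, 125, 101, 78, 78, 91, 79, 74]
1.0 [[404.5 150.3]]
1.047 [[404.5 147.5]]
1.1 [[404.4 144.4]]
```

The final pictures show five casts seated in a row, the tray flush with the stand's front edge in line, and the panel up. The bar is at top-view row 147.0 (147.5 would be exactly 60°), about 1.055 rad. I'm handing it in.

```bash
python3 -c "
from workcell import ctrl;print(ctrl.sign_off())"
```

```text
the job is handed in; nothing more can be done
None
```

The job is done and handed in: the tray is flush against the stand with front edges in line, all five casts on the bench are in their own pockets teeth up, and the panel stands at about 1.055 rad (60.4°) by the top camera.

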